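Load the sample changer and crank the reader in

ROBOT

A 6-joint arm with a two-finger parallel gripper is mounted at the origin on the work surface; the furniture and walls round the work are solid. World frame = base frame: x ahead of the robot, y to its left, z up, the work surface at z = 0. Lengths are in m, angles in rad, forces in N, time in s.
With the tool pointing down it reaches from about 0.35 to 0.975 m from the base axis. Payload 4.9 kg.
Tool frame: the origin (TCP) lies at the very end of the fingers, on their centre line; the grasp point (between the pads) lies 19 mm behind it (grasp_offset is the distance from the TCP to the grasp point, in m); x points along the fingers, y is the direction in which the jaws open and shut, and the axes are right-handed (so a half turn about x gives the same grasp; the last joint's range is limited). The gripper opens to 85 mm and grips with 20 to 120 N. Pads are 22 mm wide; open, the fingers measure 114 mm over their backs; the gripper's body (76 mm by 85 mm) begins 54 mm behind the grasp point. The pads swing forward as they close: fully open they stand 13 mm farther back than shut.
Start: joints at [-1.256, 0.053, 1.613, -0, 1.476, -0.119], TCP at [0.263, -0.567, 0.231] pointing down, gripper open.
Joint ranges: [-3.01, 3.01], [-1.01, 2.22], [0.06, 2.58], [-1.02, 4.17], [0.09, 2.62], [-3.14, 3.14]. Speed limits (rad/s): [2.57, 2.57, 3.14, 3.14, 3.14, 3.14].

INTERFACE

Orientations are given as a rotation vector (axis times angle).
In Python, from station import get_obs, get_image, camera_model, finish_job, grasp_offset gives the robot as it stands.
- The arm moves only by the shell command python3 -m crank 'ROWS' [OPENING] [FORCE]. ROWS is JSON, a list that holds one entry, the list of rows, each a list of 4 numbers: the shift along the world's x, y, z in m, then the turn about the world's z in degrees. In form: [[[dx, dy, dz, turn], ...]]. A call has 1 to 5 rows; each row is the pose to reach, as a shift and turn from the pose commanded when the call began; what a row does not reach only later rows make up. A row lasts 1/12 s, in which the tool goes at most 41.7 mm and 7.16 degrees, less where a joint would pass 70% of its speed; a pose out of reach is approached as far as the arm can. A call with a gripper value outside its range is refused whole. OPENING is the opening, from 0 (shut) to 1 (fully open), set as the call begins (- or left out, the last holds). The fingers move at their own pace and stop on an object; FORCE is the grip in N (left out, the last holds). Time passes only in rows, so rows that repeat a pose let the fingers close. It gives the time, the measured TCP pose, the force and the opening at its end, in the units of the state.
- get_obs(): the state, without advancing time (a new reading comes with each control period).
- get_image(name): name is "side" or "top" or "wrist"; returns (picture, depth): 480x640x3 uint8, red, green, blue; 480x640 float32, m along the optical axis (not along the pixel's ray), 0 where there is no reading.
- camera_model(name): a dict with "fx", "fy", "cx", "cy" (pixels), "xyz" and "attitude" of the camera in the world. Camera axes: x right, y down, z forward; pixel columns grow to the right and rows downward; lengths in m; the calibration is good to about 2 mm. The wrist camera is an equidistant fisheye: a pixel r from the principal point sees the ray r / f radians off the axis. A picture is of the moment at which its call begins: read the wrist's pose just before it. camera_model takes no time and is no camera call; for the wrist camera it gives the pose at the moment of the call.
- finish_job(): hands the job in, once; it reports no verdict.
The state is a dict: "t": time; "q": joint angles; "dq": joint speeds; "effort": joint torques, N m; "tool_pos": TCP position; "tool_rot": TCP orientation; "contact_force": force on the tool from outside, world axes, zero at the start; "wrist_torque": the same for the moment, N m; "opening": finger opening in m.
Only numpy, scipy, OpenCV 4.12 (cv2) and the standard library are available. Lean on these libraries where they do the work, as an engineer would, in place of code of your own. Each camera call takes 0.05 s, during which the arm holds its last target.

TASK

Make the sample changer ready for a run: crank the handwheel to withdraw the reader head until its pointer stands at the blue mark on the scale; then load the vials that are there, in the order green-banded, lilac, yellow, each in its puck upright into the pocket at the yellow loading arrow, turning the carousel one click counter-clockwise after each (also after the last). Then crank the head in until its pointer stands at the red mark. Move the head only by its handwheel, and leave the white vial, the dropper bottle and the marker alone.

Things in the scene. Friction and masses are not known exactly. Their poses are not given: they have to be found in the camera images.
- green_vial: Screw-cap reagent vial, white with a green band on its label, fixed in a grey carrier puck (42 mm across, 14 mm high). The vial is 30 mm across, top of its cap at 79 mm; its straight body, where it is held, reaches from 14 to 64 mm. All heights from the puck's underside, whose centre is the origin; z up; 0.14 to 0.3 kg. It may be absent (None). Loaded first when present.
- lilac_vial: Screw-cap reagent vial with pale lilac body and an amber band on its label, fixed in a grey carrier puck (42 mm across, 14 mm high). The vial is 31 mm across, top of its cap at 76 mm; its straight body, where it is held, reaches from 14 to 61 mm. All heights from the puck's underside, whose centre is the origin; z up; 0.14 to 0.3 kg. It may be absent (None). Loaded after the green-banded one.
- yellow_vial: Screw-cap reagent vial with yellow body, cream cap and a blue band on its label, fixed in a grey carrier puck (42 mm across, 14 mm high). The vial is 30 mm across, top of its cap at 71 mm; its straight body, where it is held, reaches from 14 to 57 mm. All heights from the puck's underside, whose centre is the origin; z up; 0.14 to 0.3 kg. It may be absent (None). Loaded last.
- changer: Fixed frame of the sample changer, a grey plate 236 (x) x 455 (y) x 12 mm; its place and yaw vary. Origin: on the worktop under the carousel's axis. In its frame the carousel (white disc, radius 111 mm, top at z = 28 mm, six blue pockets on a circle of radius 80 mm) is at the origin; the slide with reader head, scale and handwheel runs along -y, the wheel's axis at y = -275 mm.
- carousel (a joint): Angle of the carousel (rad), grows counter-clockwise seen from above. Starts in a click (0). A sprung detent draws it into a click at every multiple of 60 degrees (within 1 degree) if let go less than 20 degrees off; passing the hump takes about 0.3 N m. One click of the job is +60 degrees; it carries the pocket at load_place to place_1, that at place_1 to place_2, place_2 to place_3.
- hub_knob (a point): On the carousel's axis, at the height to grip its black six-sided hub knob: 36 mm across flats, z = 56 to 92 mm, on a 20 mm stem. Turns with the carousel: in a click two flats face the changer's +x and -x, the others at 60 degree steps. Turn it about the vertical. Seated vials: near sides 62 mm from the axis, tops up to 107 mm high.
- load_place (a point): Fixed point of the changer's frame, on the floor of a pocket that stands there when the carousel is in a click (z of its frame is up): the loading place, shown by the yellow arrow on the plate, 210 degrees (counter-clockwise from the changer's +x). Pocket floor 28 mm over the worktop, rim at 42 mm, inner diameter 48 mm. All pockets start empty.
- place_1 (a point): Fixed point of the changer's frame, on the floor of a pocket that stands there when the carousel is in a click (z of its frame is up): one click on from the loading place, 270 degrees, in front of the reader's fork.
- place_2 (a point): Fixed point of the changer's frame, on the floor of a pocket that stands there when the carousel is in a click (z of its frame is up): two clicks on, 330 degrees.
- place_3 (a point): Fixed point of the changer's frame, on the floor of a pocket that stands there when the carousel is in a click (z of its frame is up): three clicks on, 30 degrees.
- handwheel (a joint): Angle of the black handwheel (rad) on its upright axis, grows counter-clockwise seen from above; range 0 to 25.9. Counter-clockwise withdraws the reader head from the carousel, clockwise drives it in, 16 mm a turn; about 2 N at the handle turn it, and it stays where it is left. The screw does not yield to pushes on the head.
- crank (a point): Middle of the upright red crank handle on the handwheel; it revolves freely on its own pin: 18 mm in diameter, from 16 mm above this point to 22 mm below, 38 mm from the wheel's axis, 102 mm above the worktop. Held by it, the wheel can be cranked round with the gripper's yaw unchanged. The top of the 100 mm wheel is 24 mm below this point.
- wheel_axis (a point): Point on the handwheel's axis, level with the crank handle's middle. Beyond the wheel, at the right-hand edge of the worktop near x = 0.52, y = -0.52 m, a fixed hand scanner stands on a gooseneck: swing past it well above.
- pointer (a point): Tip of the reader head's black pointer, which runs along the scale as the head moves along the changer's y (withdrawing: -y).
- reader_head: Reader head on its slide, a white and grey block 66 mm wide with a fork of two 10 mm prongs, 46 mm apart inside, at z = 49 to 62 mm. When in, the prongs stand on both sides of the vial at place_1 and would catch a vial turning past; at the blue mark they are clear of the carousel. Origin: not on the head; use pointer for its position.
- blue_mark: Blue clip on the scale, 5 mm wide: the withdrawn position. The pointer is at it when both have the same y in the changer's frame. Origin: on the worktop, at the changer's middle line (x = 0 in its frame), level in y with the clip's middle; axes as the changer's.
- red_mark: Red clip on the scale, nearer to the carousel, the reading position; origin and axes as for the blue one.
- white_vial: Bystander: white screw-cap vial with a blue band, 28 mm across, 62 mm tall. Leave it alone. Origin: centre of the underside.
- dropper: Bystander: dark purple dropper bottle, 29 mm across, 92 mm tall. Leave it alone. Origin: centre of the underside.
- blue_marker: Bystander: felt marker with a blue cap, 124 mm long, lying. Leave it alone. Origin: its middle, on the worktop.

How it is judged:
On the way, in this order (a step that is already met when the one before it is completed fails the run):
1. the reader head is withdrawn: its pointer is at the blue mark, within 4 mm (y of pointer in the frame of blue_mark between -0.004 and 0.004 m and linear speed of reader_head below 0.01 m/s), for 0.2 s.
2. the green-banded vial stands seated in the pocket at the loading place, let go (horizontal distance between green_vial and load_place below 0.01 m and z of green_vial in the frame of load_place below 0.005 m and angle between green_vial's own z axis and vertical below 0.15 rad and contact force between the fingers and green_vial below 0.3 N), for 0.2 s.
3. the carousel has been turned one click, so that this green-banded vial stands at place 1 (horizontal distance between green_vial and place_1 below 0.01 m and z of green_vial in the frame of place_1 below 0.005 m and angle between green_vial's own z axis and vertical below 0.15 rad), for 0.2 s.
4. the lilac vial stands seated in the pocket at the loading place, let go (horizontal distance between lilac_vial and load_place below 0.01 m and z of lilac_vial in the frame of load_place below 0.005 m and angle between lilac_vial's own z axis and vertical below 0.15 rad and contact force between the fingers and lilac_vial below 0.3 N), for 0.2 s.
5. the carousel has been turned one click, so that this lilac vial stands at place 1 (horizontal distance between lilac_vial and place_1 below 0.01 m and z of lilac_vial in the frame of place_1 below 0.005 m and angle between lilac_vial's own z axis and vertical below 0.15 rad), for 0.2 s.
6. the yellow vial stands seated in the pocket at the loading place, let go (horizontal distance between yellow_vial and load_place below 0.01 m and z of yellow_vial in the frame of load_place below 0.005 m and angle between yellow_vial's own z axis and vertical below 0.15 rad and contact force between the fingers and yellow_vial below 0.3 N), for 0.2 s.
7. the carousel has been turned one click, so that this yellow vial stands at place 1 (horizontal distance between yellow_vial and place_1 below 0.01 m and z of yellow_vial in the frame of place_1 below 0.005 m and angle between yellow_vial's own z axis and vertical below 0.15 rad), for 0.2 s.
8. the reader head is cranked in: its pointer is at the red mark, within 4 mm (y of pointer in the frame of red_mark between -0.004 and 0.004 m and linear speed of reader_head below 0.01 m/s), for 0.3 s.
At the end, for the whole second after the job is handed in: The pointer is at the red mark within 4 mm; the vials present stand upright, seated on the pocket floors and at rest within 10 mm of their places: the last loaded at place 1, the one before at place 2, and of three the first at place 3 (all of step 7 and all of step 8 and ((horizontal distance between green_vial and place_2 below 0.01 m and z of green_vial in the frame of place_2 below 0.005 m and angle between green_vial's own z axis and vertical below 0.15 rad) or (horizontal distance between green_vial and place_3 below 0.01 m and z of green_vial in the frame of place_3 below 0.005 m and angle between green_vial's own z axis and vertical below 0.15 rad)) and ((horizontal distance between lilac_vial and place_1 below 0.01 m and z of lilac_vial in the frame of place_1 below 0.005 m and angle between lilac_vial's own z axis and vertical below 0.15 rad) or (horizontal distance between lilac_vial and place_2 below 0.01 m and z of lilac_vial in the frame of place_2 below 0.005 m and angle between lilac_vial's own z axis and vertical below 0.15 rad)) and ((horizontal distance between yellow_vial and place_1 below 0.01 m and z of yellow_vial in the frame of place_1 below 0.005 m and angle between yellow_vial's own z axis and vertical below 0.15 rad) or (horizontal distance between lilac_vial and place_1 below 0.01 m and z of lilac_vial in the frame of place_1 below 0.005 m and angle between lilac_vial's own z axis and vertical below 0.15 rad)) and not ((horizontal distance between green_vial and place_3 below 0.01 m and z of green_vial in the frame of place_3 below 0.005 m and angle between green_vial's own z axis and vertical below 0.15 rad) and (horizontal distance between lilac_vial and place_1 below 0.01 m and z of lilac_vial in the frame of place_1 below 0.005 m and angle between lilac_vial's own z axis and vertical below 0.15 rad)) and linear speed of each of green_vial, lilac_vial, yellow_vial below 0.02 m/s); the robot touches nothing.
It fails at once if the white vial that is not part of the job is moved by more than 5 cm (distance of white_vial from where it was at the start of the episode above 0.05 m).
It fails at once if the dropper bottle that is not part of the job is moved by more than 5 cm (distance of dropper from where it was at the start of the episode above 0.05 m).
It fails at once if the blue marker that is not part of the job is moved by more than 5 cm (distance of blue_marker from where it was at the start of the episode above 0.05 m).
It fails at once if the robot pushes the reader head itself with more than 10 N, instead of cranking (contact force between any of the fingers, the arm and reader_head above 10 N).
Of green_vial, lilac_vial, yellow_vial only 2 to 3 are there at a start; the rules pass over those that are not, and their reading is None.
At some moment in a run one of green_vial, lilac_vial, yellow_vial may be knocked a few centimetres aside while the robot is not near it.
It also fails if it takes over 210 s, if anything falls off the work surface, if the arm or the gripper's body presses on something with over 40 N, if the wrist force passes 120 N, or if a joint passes its speed limit or range.

## Working session

There is one attempt and no reset: what is moved stays moved. The work goes in short steps, Python scripts to look and compute and a shell command to move; the robot and the scene stay as the last step left them, time stands still between calls to the robot, and variables do not carry over. Pictures are saved under pics/ and viewed, and the job is handed in when it is done.

```bash
ls; mkdir -p pics; python3 - <<'E'
from station import *
import cv2
print(get_obs()); print(grasp_offset)
for n in ("side","top","wrist"):
    m=camera_model(n); print(n,m)
    p,d=get_image(n); cv2.imwrite(f"pics/{n}0.png",p[:,:,::-1])
    import numpy as np; np.savez(f"pics/{n}0.npz",p=p,d=d,**m)
E
```

```text
pics
{'t': 0.0, 'q': array([-1.25603097e+00,  5.33727916e-02,  1.61432336e+00,  4.39761617e-06,
        1.47599608e+00, -1.18971767e-01]), 'dq': array([ 5.55897683e-04,  7.86951262e-05,  8.99190018e-04, -1.00615485e-03,
       -5.11133240e-04,  1.98135533e-03]), 'effort': array([ 1.37865522e-03, -3.93688917e+01, -3.70171273e+01,  1.38319871e-05,
        7.23878969e-03, -6.36221188e-06]), 'tool_pos': array([ 0.26248515, -0.56651013,  0.23003561]), 'tool_rot': array([ 1.9821373 ,  0.43889728, -1.98254502]), 'contact_force': array([0.54127516, 0.36073293, 0.0445927 ]), 'wrist_torque': array([ 0.02226391, -0.02173471, -0.01593027]), 'opening': 0.08554957066122743}
0.0187
side {'fx': 566.8606246504669, 'fy': 566.8606246504669, 'cx': 323.21962109328007, 'cy': 241.7120051334802, 'xyz': array([ 0.10776099, -0.51710695,  1.05924255]), 'attitude': array([-2.39940831,  0.74990556, -0.26579111])}
top {'fx': 442.8389497322014, 'fy': 442.8389497322014, 'cx': 314.0466948272096, 'cy': 235.78954592529038, 'xyz': array([0.3618832 , 0.09757867, 1.09047444]), 'attitude': array([-2.11555074,  2.14121472, -0.22120533])}
wrist {'fx': 371.64829954431775, 'fy': 371.64829954431775, 'cx': 324.8751811333471, 'cy': 242.76338303607122, 'xyz': array([ 0.32952411, -0.53466528,  0.37291247]), 'attitude': array([ 2.43576407, -1.5558076 , -0.22875285])}
```

View pics/side0.png

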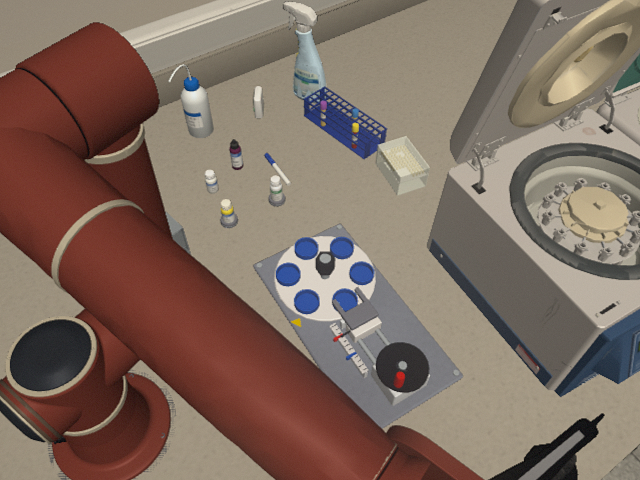

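View pics/top0.png

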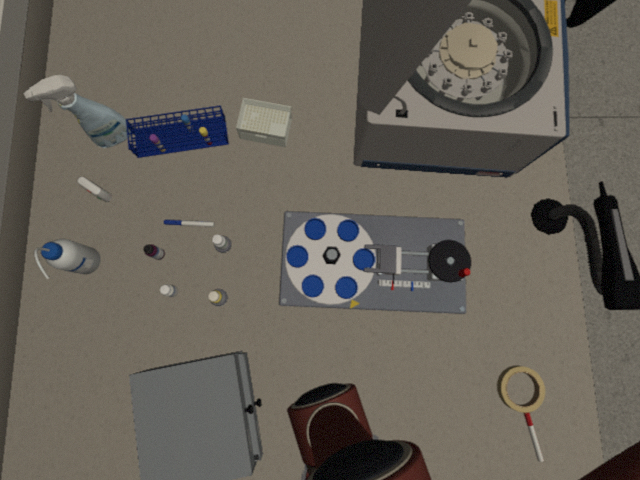

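View pics/wrist0.png

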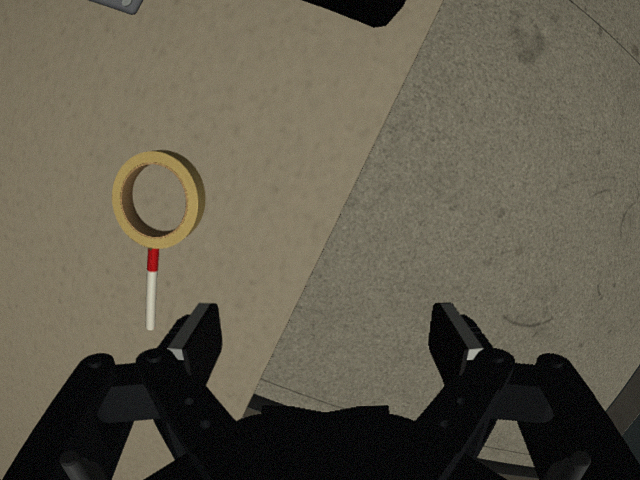

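```bash
cat > h.py <<'E'
import numpy as np, cv2
from scipy.spatial.transform import Rotation as R
def load(n):
    z=np.load(f"pics/{n}.npz"); return z
def ray(m,u,v,fish=False):
    x=(u-m['cx'])/float(m['fx']); y=(v-m['cy'])/float(m['fy'])
    if fish:
        r=np.hypot(x,y); 
        dcam=np.stack([np.sin(r)*x/np.maximum(r,1e-9),np.sin(r)*y/np.maximum(r,1e-9),np.cos(r)],-1)
    else: dcam=np.stack([x,y,np.ones_like(x)],-1)
    return dcam@R.from_rotvec(m['attitude']).as_matrix().T
def atz(m,u,v,z,fish=False):
    u=np.asarray(u,float);v=np.asarray(v,float)
    d=ray(m,u,v,fish); s=(z-m['xyz'][2])/d[...,2]
    return m['xyz']+d*s[...,None]
def cloud(z,fish=False):
    v,u=np.mgrid[:480,:640].astype(float)
    d=ray(z,u,v,fish)
    if fish:
        fwd=R.from_rotvec(z['attitude']).as_matrix()[:,2]
        d=d/(d@fwd)[...,None]
    P=z['xyz']+d*z['d'][...,None]; P[z['d']==0]=np.nan
    return P
def proj(m,P,fish=False):
    c=(np.asarray(P)-m['xyz'])@R.from_rotvec(m['attitude']).as_matrix()
    if fish:
        r=np.hypot(c[...,0],c[...,1]); th=np.arctan2(r,c[...,2]); k=th/np.maximum(r,1e-9)
        return np.stack([m['cx']+m['fx']*k*c[...,0],m['cy']+m['fy']*k*c[...,1]],-1)
    return np.stack([m['cx']+m['fx']*c[...,0]/c[...,2],m['cy']+m['fy']*c[...,1]/c[...,2]],-1)
E
python3 - <<'E'
from h import *
s=load('side0');t=load('top0')
a=cv2.resize(s['p'][130:240,170:300],(0,0),fx=4,fy=4,interpolation=2)
b=cv2.resize(s['p'][230:430,250:470],(0,0),fx=3.4,fy=3,interpolation=2)
c=cv2.resize(t['p'][200:320,270:480],(0,0),fx=3.8,fy=3.8,interpolation=2)
cv2.imwrite('pics/a.png',a[:,:,::-1]);cv2.imwrite('pics/b.png',b[:,:,::-1]);cv2.imwrite('pics/c.png',c[:,:,::-1])
Pt=cloud(t);Ps=cloud(s)
for n,(u,v) in dict(grn=(220,241),wht=(167,291),yel=(217,297),drop=(153,251),hub=(331,254),red=(466,271),wheel=(450,260),table=(250,190)).items(): print(n,Pt[v,u].round(4))
for n,(u,v) in dict(grn=(276,182),yel=(228,207),wht=(210,174),hub=(324,258),red=(400,376),wheel=(405,365)).items(): print(n,Ps[v,u].round(4))
E
```

```text
grn [0.547  0.2972 0.0807]
wht [0.435  0.4196 0.0609]
yel [0.4193 0.3025 0.0707]
drop [0.5272 0.4538 0.0695]
hub [0.512  0.0419 0.0929]
red [ 0.4669 -0.2551  0.1177]
wheel [ 0.4962 -0.2322  0.0844]
table [0.6921 0.2398 0.0044]
grn [0.5499 0.2925 0.0791]
yel [0.424  0.3009 0.0638]
wht [0.439  0.416  0.0651]
hub [0.5102 0.0388 0.0961]
red [ 0.4653 -0.2596  0.1172]
wheel [ 0.4999 -0.2387  0.0829]
```

View pics/a.png

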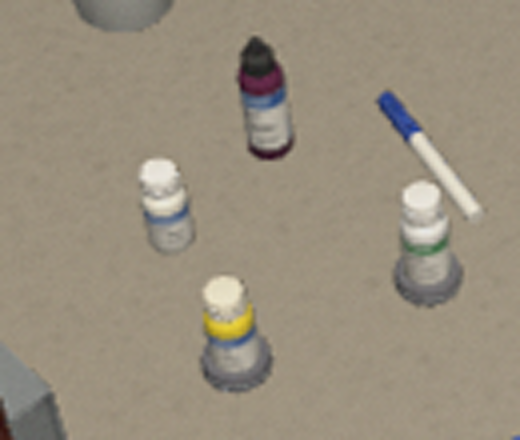

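View pics/b.png

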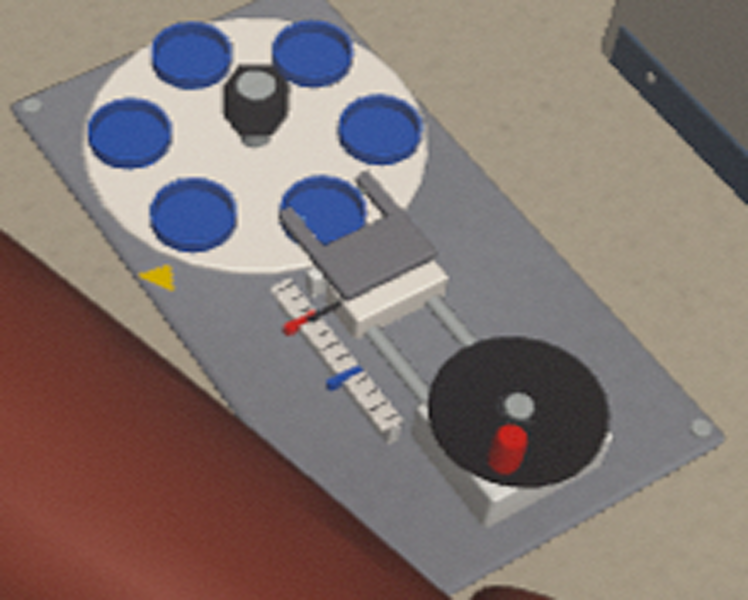

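View pics/c.png

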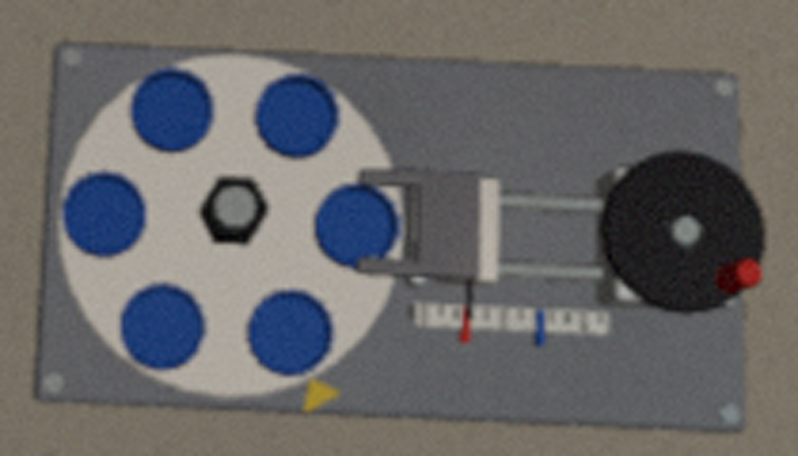

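```bash
cat > fit.py <<'E'
from h import *
def circ(P):
    A=np.c_[2*P[:,:2],np.ones(len(P))]; b=(P[:,:2]**2).sum(1)
    s=np.linalg.lstsq(A,b,rcond=None)[0]; return s[:2],np.sqrt(s[2]+s[0]**2+s[1]**2)
def masks(z):
    hsv=cv2.cvtColor(z['p'],cv2.COLOR_RGB2HSV); return hsv
if __name__=="__main__":
  for n in ('top0','side0'):
    z=load(n); P=cloud(z); hsv=masks(z)
    # disc: edge of white+blue region; hull
    wh=(hsv[...,2]>130)&(hsv[...,1]<60); bl=(hsv[...,0]>105)&(hsv[...,0]<125)&(hsv[...,1]>130)
    c=proj(z,[0.51,0.041,0.028]); v,u=np.mgrid[:480,:640]
    Q=atz(z,u,v,0.028); rr=np.hypot(Q[...,0]-.51,Q[...,1]-.041)
    m=((wh|bl)&(rr<0.125)).astype(np.uint8)
    m=cv2.morphologyEx(m,cv2.MORPH_OPEN,np.ones((3,3)))
    cs=max(cv2.findContours(m,0,1)[0],key=cv2.contourArea)[:,0]
    W=atz(z,cs[:,0],cs[:,1],0.028)
    ctr=np.array([.51,.041])
    for _ in range(15):
        r=np.hypot(*(W[:,:2]-ctr).T); k=abs(r-np.median(r))<0.004; ctr,rad=circ(W[k])
    print(n,'disc',ctr.round(4),rad.round(4),k.sum(),len(k))
    # wheel
    Q=atz(z,u,v,0.078); rr=np.hypot(Q[...,0]-.497,Q[...,1]+.234)
    m=((hsv[...,2]<60)&(rr<0.07)).astype(np.uint8)
    cs=max(cv2.findContours(m,0,1)[0],key=cv2.contourArea)[:,0]
    W=atz(z,cs[:,0],cs[:,1],0.078); c2=np.array([.497,-.234])
    for _ in range(15):
        r=np.hypot(*(W[:,:2]-c2).T); k=abs(r-np.median(r))<0.004; c2,rad=circ(W[k])
    print(n,'wheel',c2.round(4),rad.round(4),k.sum(),len(k),'dist',np.hypot(*(c2-ctr)).round(4),'yaw',np.degrees(np.arctan2(*(c2-ctr)[::-1]))+90)
    # hub top
    Q=atz(z,u,v,0.092)
E
python3 fit.py
```

```text
top0 disc [0.5117 0.0404] 0.1076 243 349
top0 wheel [ 0.4962 -0.231 ] 0.0488 119 148 dist 0.2719 yaw -3.276298686894677
side0 disc [0.51   0.0373] 0.1098 190 567
side0 wheel [ 0.4949 -0.236 ] 0.0483 145 145 dist 0.2737 yaw -3.1650228434688046
```

```bash
python3 - <<'E'
from h import *
from station import *
o=get_obs(); print(R.from_rotvec(o['tool_rot']).as_matrix().round(3)); m=camera_model('wrist'); print(R.from_rotvec(m['attitude']).as_matrix().round(3))
t=load('top0'); P=cloud(t)
for n,(u,v) in dict(red=(392.4,285.5),blue=(412.1,286.3),ptr=(393.2,277.6)).items(): print(n,P[int(round(v)),int(round(u))],atz(t,u,v,.03))
E
python3 -m crank '[[[0,0.04,0.01,0],[0,0.08,0.02,0],[0.0,0.12,0.03,0],[0.0,0.16,0.03,0],[0.02,0.2,0.03,0]]]' 1 30
```

```text
[[-0.001  0.42  -0.907]
 [ 0.002 -0.907 -0.42 ]
 [-1.    -0.002 -0.   ]]
[[ 0.42  -0.87  -0.259]
 [-0.907 -0.403 -0.118]
 [-0.002  0.285 -0.959]]
red [ 0.44119237 -0.1028659   0.04650167] [ 0.44362651 -0.10705045  0.03      ]
blue [ 0.44067659 -0.15035604  0.0456163 ] [ 0.44113569 -0.15426206  0.03      ]
ptr [ 0.46008809 -0.10629526  0.045618  ] [ 0.46251065 -0.10986999  0.03      ]
t: 0.57
tool_pos: [0.2799, -0.3684, 0.2617]
tool_rot: [1.982, 0.433, -1.983]
contact_force: [1.2, 0.4, 0.4]
opening: 0.0853
```

```bash
python3 -m crank '[[[0.035,0.03,0,0],[0.07,0.04,0,0],[0.1,0.04,0,0],[0.1,0.04,0,0],[0.1,0.04,0,0]]]'; cat > wl.py <<'E'
import sys
from h import *
from station import *
def snap(name,cam='wrist'):
    m=camera_model(cam); p,d=get_image(cam); cv2.imwrite(f"pics/{name}.png",p[:,:,::-1]); np.savez(f"pics/{name}.npz",p=p,d=d,**m)
if __name__=='__main__':
    o=get_obs(); print(o['t'],o['tool_pos'].round(4),o['opening'],o['contact_force'].round(1))
    for a in sys.argv[1:]:
        n,c=a.split(':'); snap(n,c)
E
python3 wl.py w1:wrist
```

```text
t: 0.98
tool_pos: [0.3821, -0.3291, 0.2607]
tool_rot: [1.979, 0.44, -1.981]
contact_force: [-0.4, 0.4, -0.5]
opening: 0.0853
0.9833 [ 0.3821 -0.3291  0.2607] 0.08525019182165462 [-0.4  0.4 -0.5]
```

View pics/w1.png

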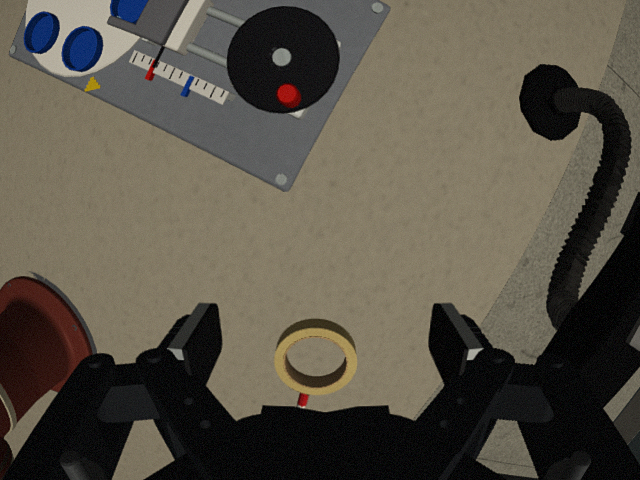

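```bash
python3 - <<'E'
from h import *
z=load('w1'); P=cloud(z,True)
g=z['p'][0:200,0:400]; cv2.imwrite('pics/w1c.png',cv2.resize(g,(800,400),interpolation=2)[:,:,::-1])
hsv=cv2.cvtColor(z['p'],cv2.COLOR_RGB2HSV)
ctr=np.array([.4957,-.2355])
v,u=np.nonzero((hsv[...,1]>150)&((hsv[...,0]<8)|(hsv[...,0]>172))&(hsv[...,2]>100)); k=(abs(u-288)<30)&(abs(v-95)<30)
u,v=u[k],v[k]; Q=P[v,u]; print('red pts',np.nanmean(Q,0),np.nanmax(Q[:,2])); 
top=Q[Q[:,2]>.113]; print('top',np.median(top,0),len(top))
k=P[v,u,2]>.113; print(atz(z,u[k].mean(),v[k].mean(),.118,True))
m=((hsv[...,2]<60)).astype(np.uint8); v,u=np.mgrid[:480,:640]; Qm=atz(z,u.astype(float),v.astype(float),.078,True); m[np.hypot(Qm[...,0]-.4957,Qm[...,1]+.2355)>.07]=0
cs=max(cv2.findContours(m,0,1)[0],key=cv2.contourArea)[:,0]; W=atz(z,cs[:,0],cs[:,1],.078,True)
from fit import circ
c2=ctr
for _ in range(10):
    r=np.hypot(*(W[:,:2]-c2).T); k=abs(r-np.median(r))<.004; c2,rad=circ(W[k])
print('wheel',c2,rad,k.sum(),len(k)); print('hub',P[57,281],atz(z,281.,57.,.085,True))
E
```

```text
red pts [ 0.46626093 -0.25720224  0.1173969 ] 0.12049214915102957
top [ 0.46628802 -0.25698242  0.11783015] 313
[ 0.46626762 -0.25707988  0.118     ]
wheel [ 0.49603604 -0.23348318] 0.049077318529999976 311 311
hub [ 0.49614509 -0.23288603  0.07967329] [ 0.49537035 -0.23393874  0.085     ]
```

View pics/w1c.png

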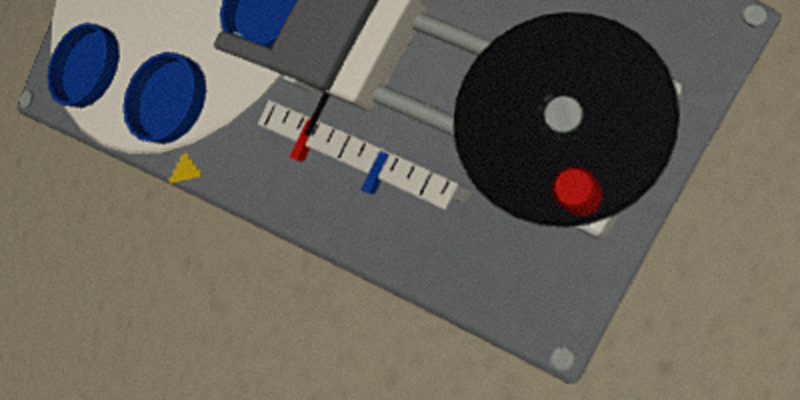

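```bash
python3 -m crank '[[[0.03,0.025,-0.005,0],[0.06,0.05,-0.01,0],[0.084,0.072,-0.03,0],[0.084,0.072,-0.065,0],[0.084,0.072,-0.09,0]]]' 0.6 25; python3 wl.py w2:wrist
```

```text
t: 1.45
tool_pos: [0.465, -0.2572, 0.1697]
tool_rot: [1.98, 0.438, -1.981]
contact_force: [-0.6, 0.5, -0.8]
opening: 0.051
1.45 [ 0.465  -0.2572  0.1697] 0.05098967921190731 [-0.6  0.5 -0.8]
```

View pics/w2.png

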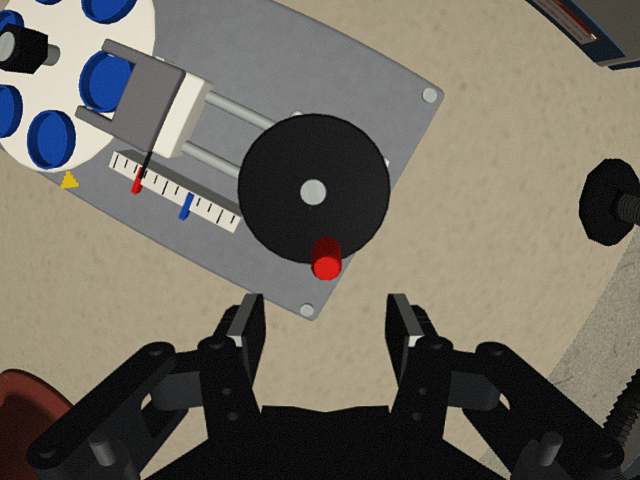

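```bash
python3 -m crank '[[[0.001,0,-0.03,0],[0.001,0,-0.06,0],[0.001,0,-0.08,0],[0.001,0,-0.08,0],[0.001,0,-0.08,0]]]'; python3 - <<'E'
from h import *
z=load('w2'); P=cloud(z,True)
g=z['p'][130:250,80:260]; cv2.imwrite('pics/w2c.png',cv2.resize(g,(0,0),fx=4.4,fy=4.4,interpolation=2)[:,:,::-1])
E
```

```text
t: 1.92
tool_pos: [0.4651, -0.2582, 0.0911]
tool_rot: [1.982, 0.437, -1.985]
contact_force: [-0.0, -0.0, 0.1]
opening: 0.0514
```

View pics/w2c.png

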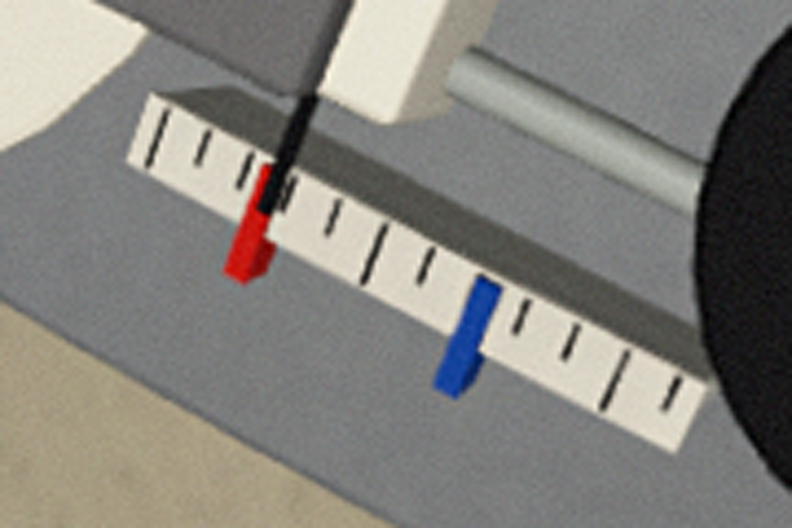

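```bash
python3 -m crank '[[[0,0,0,0],[0,0,0,0],[0,0,0,0],[0,0,0,0],[0,0,0,0]]]' 0 25; python3 wl.py w3:wrist
```

```text
t: 2.33
tool_pos: [0.4675, -0.2588, 0.0939]
tool_rot: [1.982, 0.434, -1.978]
contact_force: [-1.8, 1.1, 7.0]
opening: 0.0169
2.3333 [ 0.4675 -0.2588  0.0939] 0.016856064251884167 [-1.8  1.1  7. ]
```

```bash
cat > ptr.py <<'E'
from h import *
import sys
def ych(P,yaw=np.radians(-3.2),o=(0.511,0.039)):
    d=np.asarray(P)[:2]-o; return (np.cos(yaw)*d[0]+np.sin(yaw)*d[1], -np.sin(yaw)*d[0]+np.cos(yaw)*d[1])
if __name__=='__main__':
    z=load('w2'); P=cloud(z,True)
    for n,(a,b) in dict(ptip=(267,205),pbase=(310,105),red1=(255,235),red2=(245,265),blue1=(485,290),blue2=(458,370),bluetopmid=(470,330),t0=(157,138),t5=(374,255),t10=(614,380)).items():
        u=80+a/4.4;v=130+b/4.4
        p=P[int(round(v)),int(round(u))]; q=atz(z,u,v,.045,True); print(n,p.round(4),np.round(ych(p),4),np.round(ych(q),4))
E
python3 ptr.py
```

```text
ptip [ 0.4482 -0.1059  0.0465] [-0.0546 -0.1482] [-0.0549 -0.1472]
pbase [ 0.4679 -0.1071  0.0463] [-0.0349 -0.1483] [-0.0349 -0.1481]
red1 [ 0.4424 -0.1045  0.0455] [-0.0605 -0.1471] [-0.061 -0.147]
red2 [ 0.4363 -0.1046  0.0454] [-0.0665 -0.1475] [-0.067  -0.1471]
blue1 [ 0.4504 -0.1502  0.0461] [-0.0499 -0.1923] [-0.0501 -0.1921]
blue2 [ 0.4348 -0.1501  0.0449] [-0.0655 -0.193 ] [-0.0655 -0.1931]
bluetopmid [ 0.4431 -0.1504  0.0465] [-0.0573 -0.1929] [-0.0579 -0.1924]
t0 [ 0.4506 -0.0777  0.0432] [-0.0538 -0.1198] [-0.0535 -0.1206]
t5 [ 0.4471 -0.1274  0.043 ] [-0.0545 -0.1697] [-0.0538 -0.1704]
t10 [ 0.4449 -0.1774  0.0434] [-0.0539 -0.2197] [-0.0538 -0.2198]
```

View pics/w3.png

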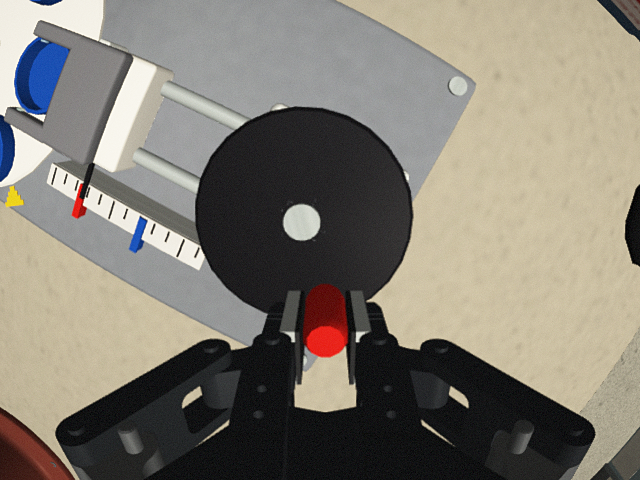

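```bash
python3 -m crank '[[[0.0121,-0.0102,0,0],[0.0272,-0.0145,0,0],[0.0429,-0.0123,0,0],[0.0563,-0.0039,0,0],[0.0651,0.0092,0,0]]]'; python3 wl.py w4:wrist
```

```text
t: 2.8
tool_pos: [0.5317, -0.2492, 0.0937]
tool_rot: [1.979, 0.436, -1.984]
contact_force: [-12.9, 2.7, 13.0]
opening: 0.0167
2.8 [ 0.5317 -0.2492  0.0937] 0.016737505596778546 [-12.9   2.7  13. ]
```

View pics/w4.png

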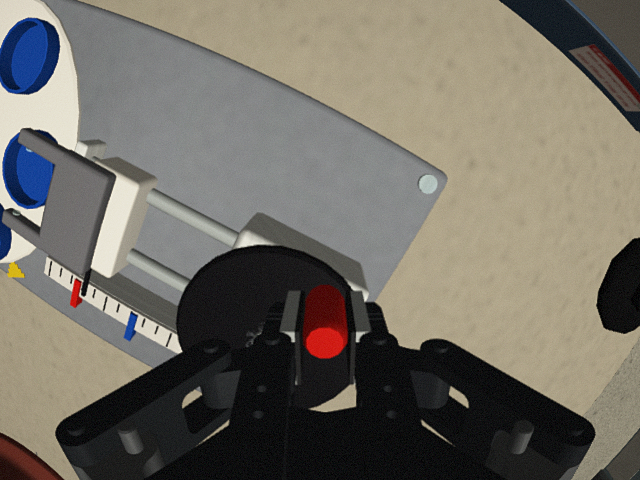

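```bash
python3 -m crank '[[[0.0018,0.0155,0.003,0],[-0.0020,0.0309,0.003,0],[-0.0118,0.0433,0.003,0],[-0.0257,0.0507,0.003,0],[-0.0415,0.0518,0.003,0]]]' && python3 -m crank '[[[-0.0148,-0.0054,0,0],[-0.0262,-0.0164,0,0],[-0.0321,-0.0310,0,0],[-0.0316,-0.0468,0,0],[-0.0246,-0.0610,0,0]]]'; python3 wl.py w5:wrist
```

```text
t: 3.27
tool_pos: [0.4903, -0.1964, 0.0941]
tool_rot: [1.981, 0.435, -1.978]
contact_force: [3.9, -10.7, -6.8]
opening: 0.0169
t: 3.68
tool_pos: [0.4654, -0.2567, 0.094]
tool_rot: [1.986, 0.439, -1.98]
contact_force: [6.5, 8.4, -4.1]
opening: 0.0166
3.6833 [ 0.4654 -0.2567  0.094 ] 0.01663433024352505 [ 6.5  8.4 -4.1]
```

View pics/w5.png

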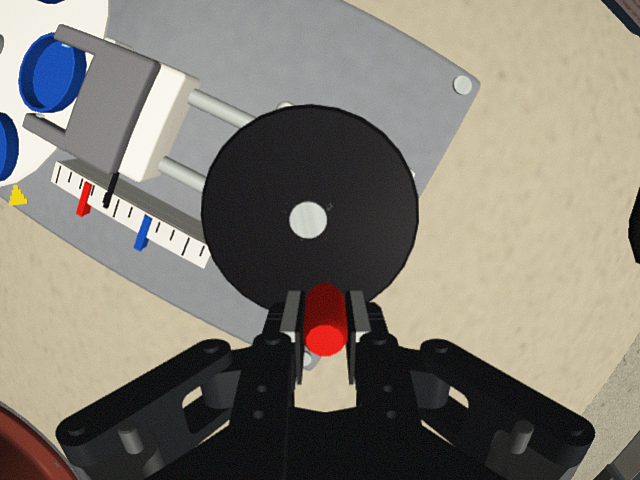

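```bash
python3 -m crank '[[[0.0121,-0.0102,0,0],[0.0272,-0.0145,0,0],[0.0429,-0.0123,0,0],[0.0563,-0.0039,0,0],[0.0651,0.0092,0,0]]]' && python3 -m crank '[[[0.0028,0.0155,0,0],[-0.001,0.0309,0,0],[-0.0108,0.0433,0,0],[-0.0247,0.0507,0,0],[-0.0405,0.0518,0,0]]]' && python3 -m crank '[[[-0.0148,-0.0054,0,0],[-0.0262,-0.0164,0,0],[-0.0321,-0.0310,0,0],[-0.0316,-0.0468,0,0],[-0.0246,-0.0610,0,0]]]'
```

```text
t: 4.15
tool_pos: [0.531, -0.2499, 0.094]
tool_rot: [1.98, 0.433, -1.982]
contact_force: [-2.4, -2.7, -1.9]
opening: 0.017
t: 4.57
tool_pos: [0.49, -0.1964, 0.0941]
tool_rot: [1.98, 0.435, -1.978]
contact_force: [4.9, -11.4, -8.0]
opening: 0.0171
t: 4.98
tool_pos: [0.4651, -0.2564, 0.094]
tool_rot: [1.986, 0.439, -1.98]
contact_force: [7.5, 8.1, -3.3]
opening: 0.0169
```

```bash
python3 -m crank '[[[0.0121,-0.0102,0,0],[0.0272,-0.0145,0,0],[0.0429,-0.0123,0,0],[0.0563,-0.0039,0,0],[0.0651,0.0092,0,0]]]' && python3 -m crank '[[[0.0028,0.0155,0,0],[-0.001,0.0309,0,0],[-0.0108,0.0433,0,0],[-0.0247,0.0507,0,0],[-0.0405,0.0518,0,0]]]' && python3 wl.py w6:wrist
```

```text
t: 5.4
tool_pos: [0.531, -0.2499, 0.0941]
tool_rot: [1.981, 0.433, -1.981]
contact_force: [-1.0, -3.1, -3.1]
opening: 0.0168
t: 5.82
tool_pos: [0.4899, -0.1964, 0.0941]
tool_rot: [1.98, 0.435, -1.978]
contact_force: [4.3, -12.1, -8.6]
opening: 0.0169
5.8167 [ 0.4899 -0.1964  0.0941] 0.016881844944162096 [  4.3 -12.1  -8.6]
```

View pics/w6.png

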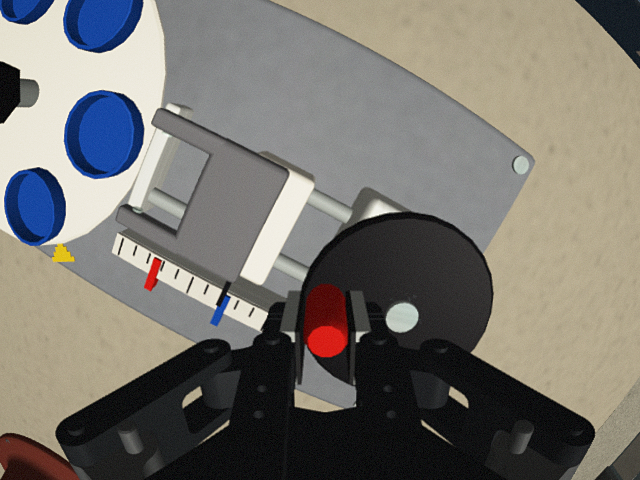

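```bash
python3 - <<'E'
from h import *
z=load('w6'); g=z['p'][240:340,120:280]; cv2.imwrite('pics/w6c.png',cv2.resize(g,(0,0),fx=5,fy=5,interpolation=2)[:,:,::-1])
E
```

```text
(no output)
```

View pics/w6c.png

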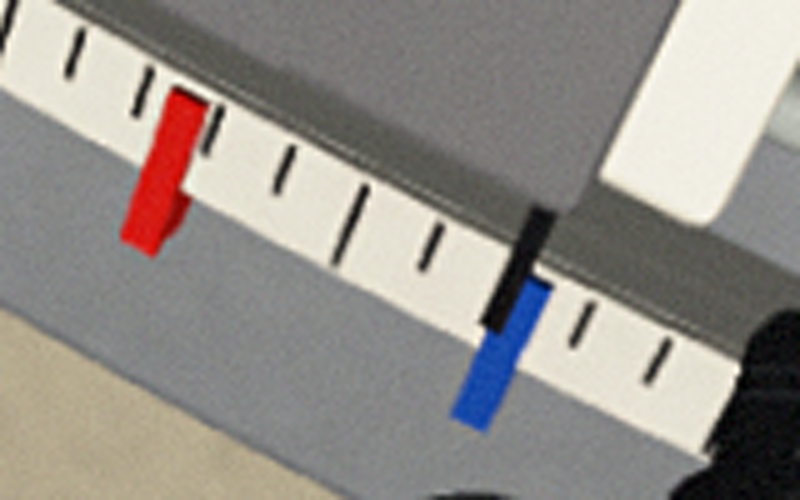

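```bash
python3 -m crank '[[[-0.0083,-0.0021,0,0],[-0.0159,-0.0061,0,0],[-0.0225,-0.0117,0,0],[-0.0225,-0.0117,0,0],[-0.0225,-0.0117,0,0]]]' && python3 wl.py w7:wrist; python3 - <<'E'
from h import *
z=load('w7'); g=z['p'][200:340,80:280]; cv2.imwrite('pics/w7c.png',cv2.resize(g,(0,0),fx=4,fy=4,interpolation=2)[:,:,::-1])
E
```

```text
t: 6.28
tool_pos: [0.4674, -0.2095, 0.0941]
tool_rot: [1.982, 0.432, -1.979]
contact_force: [3.1, -5.8, -7.0]
opening: 0.0171
6.2833 [ 0.4674 -0.2095  0.0941] 0.017100389179590454 [ 3.1 -5.8 -7. ]
```

View pics/w7c.png

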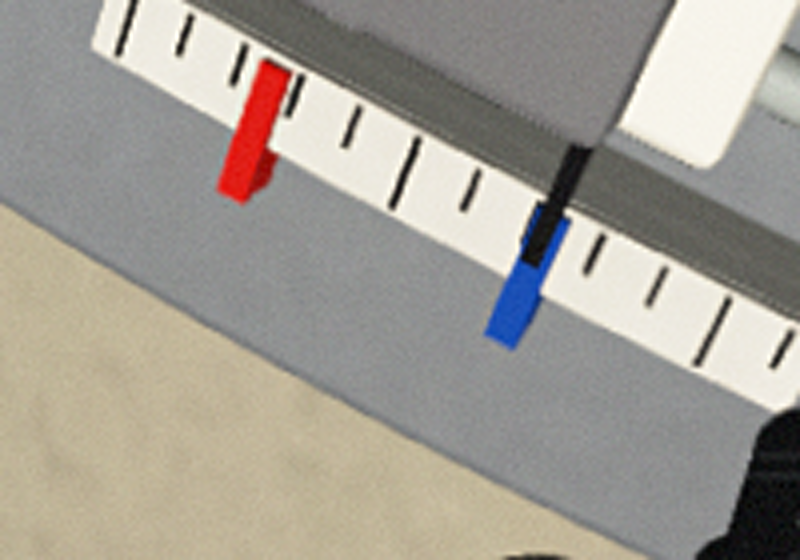

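```bash
python3 -m crank '[[[0,0,0,0],[0,0,0,0],[0,0,0.02,0],[0,0,0.06,0],[0,0,0.10,0]]]' 0.7 && python3 -m crank '[[[0,0.04,0.015,0],[0,0.08,0.03,0],[0,0.12,0.03,0],[0,0.16,0.03,0],[0,0.20,0.03,0]]]' && python3 -m crank '[[[0,0.04,0,0],[0,0.08,0,0],[0,0.12,0,0],[0,0.16,0,0],[0,0.20,0,0]]]' && python3 wl.py w8:wrist t8:top
```

```text
t: 6.75
tool_pos: [0.466, -0.2072, 0.1939]
tool_rot: [1.98, 0.441, -1.986]
contact_force: [1.3, -1.1, -0.2]
opening: 0.0599
t: 7.17
tool_pos: [0.4671, -0.0065, 0.2257]
tool_rot: [1.984, 0.436, -1.979]
contact_force: [0.7, 1.1, -0.3]
opening: 0.0599
t: 7.58
tool_pos: [0.4667, 0.1938, 0.2251]
tool_rot: [1.982, 0.437, -1.98]
contact_force: [0.8, 0.3, -0.3]
opening: 0.0599
7.5833 [0.4667 0.1938 0.2251] 0.059904544853207675 [ 0.8  0.3 -0.3]
```

View pics/w8.png

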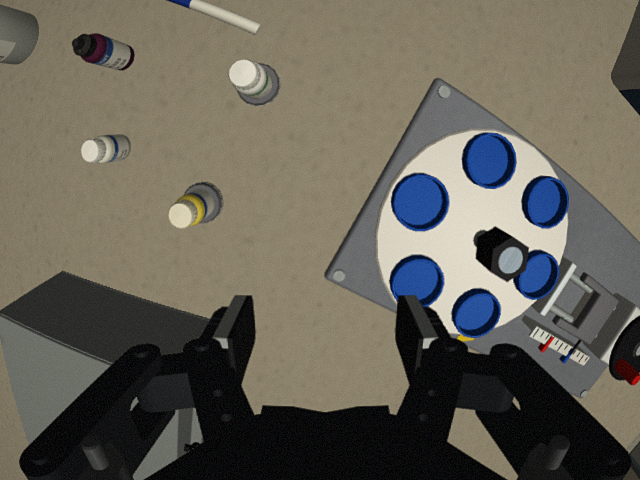

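View pics/t8.png

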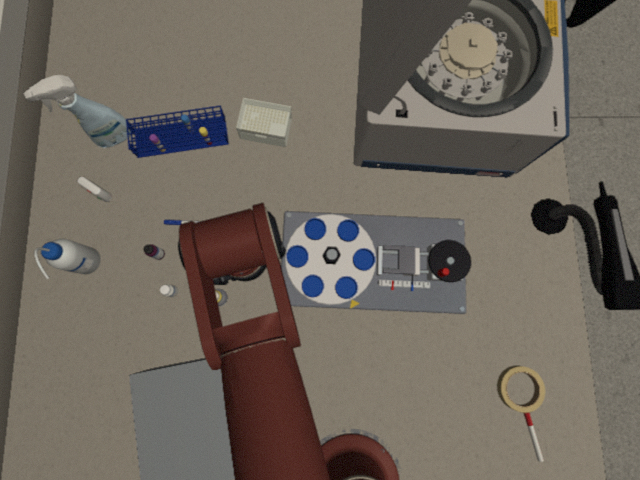

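```bash
cat > m8.py <<'E'
from h import *
from fit import circ
import sys
def vial(z,fish,guess,ztop,rad,lo=None):
    """cap top centroid from depth"""
    P=cloud(z,fish); k=(np.hypot(P[...,0]-guess[0],P[...,1]-guess[1])<0.03)&(abs(P[...,2]-ztop)<0.006)
    Q=P[k]; v,u=np.nonzero(k); p=atz(z,u.mean(),v.mean(),ztop,fish)
    k2=(np.hypot(P[...,0]-guess[0],P[...,1]-guess[1])<0.035)&(P[...,2]>0.02)
    Q2=P[k2]
    # fit circle axis by xy bounding of all pts
    return k.sum(),p[:2].round(4),Q[:,2].mean().round(4)
if __name__=='__main__':
    z=load('w8')
    print('green',vial(z,True,(.5485,.295),.079,.01))
    print('yellow',vial(z,True,(.4215,.302),.071,.01))
    # disc
    hsv=cv2.cvtColor(z['p'],cv2.COLOR_RGB2HSV); wh=((hsv[...,2]>130)&(hsv[...,1]<60))|((hsv[...,0]>105)&(hsv[...,0]<125)&(hsv[...,1]>130))
    v,u=np.mgrid[:480,:640].astype(float); Q=atz(z,u,v,.028,True); rr=np.hypot(Q[...,0]-.511,Q[...,1]-.039)
    m=(wh&(rr<.125)).astype(np.uint8); m=cv2.morphologyEx(m,cv2.MORPH_OPEN,np.ones((3,3)))
    cs=max(cv2.findContours(m,0,1)[0],key=cv2.contourArea)[:,0]; W=atz(z,cs[:,0],cs[:,1],.028,True); c=np.array([.511,.039])
    for _ in range(15):
        r=np.hypot(*(W[:,:2]-c).T); k=abs(r-.1105)<.005; c,rad=circ(W[k])
    print('disc',c,rad,k.sum(),len(k))
    P=cloud(z,True); k=(abs(P[...,2]-.092)<.005)&(np.hypot(P[...,0]-.511,P[...,1]-.039)<.03); vv,uu=np.nonzero(k); print('hub',atz(z,uu.mean(),vv.mean(),.092,True),P[k].mean(0),k.sum())
E
python3 m8.py
```

```text
green (np.int64(670), array([0.5532, 0.3049]), np.float64(0.0781))
yellow (np.int64(546), array([0.4248, 0.3115]), np.float64(0.0702))
disc [0.51264082 0.04072295] 0.10955502044576337 533 642
hub [0.51262833 0.04360756 0.092     ] [0.51266395 0.04373726 0.09251405] 1347
```

```bash
python3 - <<'E'
from m8 import *
for n,f in (('top0',0),('side0',0),('w8',1)):
    z=load(n); P=cloud(z,f)
    for nm,g,zt in (('green',(.55,.299),.079),('yel',(.423,.305),.071),('hub',(.512,.04),.092)):
        near=np.hypot(P[...,0]-g[0],P[...,1]-g[1])<.035
        k=near&(abs(P[...,2]-zt)<.003); vv,uu=np.nonzero(k); 
        pk=near&(abs(P[...,2]-.014)<.004); Q=P[pk]
        s=f"{n} {nm} cap {k.sum()} {atz(z,uu.mean(),vv.mean(),zt,f)[:2].round(4)} pucktop "
        s+=f"{pk.sum()} {Q.min(0).round(3)} {Q.max(0).round(3)}" if pk.sum() else ''
        print(s)
E
```

```text
top0 green cap 67 [0.553  0.3035] pucktop 74 [0.534 0.284 0.01 ] [0.572 0.323 0.018]
top0 yel cap 76 [0.4231 0.3105] pucktop 81 [0.403 0.292 0.01 ] [0.442 0.328 0.018]
top0 hub cap 183 [0.5128 0.0401] pucktop 
side0 green cap 48 [0.553  0.3029] pucktop 83 [0.533 0.28  0.01 ] [0.574 0.32  0.018]
side0 yel cap 63 [0.4236 0.3094] pucktop 85 [0.403 0.286 0.01 ] [0.444 0.325 0.018]
side0 hub cap 177 [0.5126 0.0383] pucktop 
w8 green cap 627 [0.5532 0.3053] pucktop 486 [0.532 0.285 0.01 ] [0.574 0.322 0.018]
w8 yel cap 496 [0.4242 0.3121] pucktop 461 [0.405 0.292 0.01 ] [0.444 0.333 0.018]
w8 hub cap 1301 [0.5125 0.0432] pucktop
```

```bash
python3 -m crank '[[[0.03,0.03,0,0],[0.05,0.065,-0.01,0],[0.07,0.1,-0.03,0],[0.086,0.110,-0.06,0],[0.086,0.110,-0.075,0]]]' && python3 -m crank '[[[0,0,0,0],[0,0,0,0]]]' && python3 wl.py w9:wrist; python3 -c "
from m8 import *
z=load('w9');print(vial(z,True,(.553,.304),.079,.01))"
```

```text
t: 8.1
tool_pos: [0.554, 0.3031, 0.1458]
tool_rot: [1.977, 0.438, -1.983]
contact_force: [-1.0, -1.8, -2.0]
opening: 0.06
t: 8.27
tool_pos: [0.5524, 0.3006, 0.1483]
tool_rot: [1.978, 0.436, -1.985]
contact_force: [-0.3, -0.2, 0.4]
opening: 0.0598
8.2667 [0.5524 0.3006 0.1483] 0.05975773460395624 [-0.3 -0.2  0.4]
(np.int64(1144), array([0.5552, 0.3068]), np.float64(0.0781))
```

View pics/w9.png

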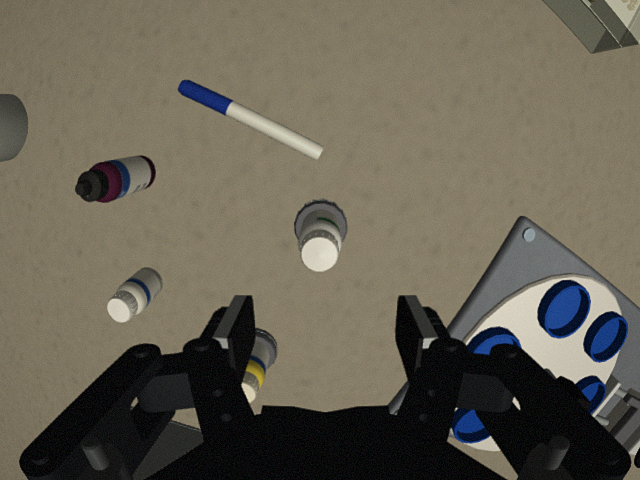

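```bash
python3 -m crank '[[[0.002,0.004,-0.03,0],[0.002,0.004,-0.065,0],[0.002,0.004,-0.1,0],[0.002,0.004,-0.12,0],[0.002,0.004,-0.12,0]]]' && python3 -m crank '[[[0,0,0,0],[0,0,0,0],[0,0,0,0],[0,0,0,0],[0,0,0,0]]]' 0 50 && python3 wl.py w10:wrist
```

```text
t: 8.73
tool_pos: [0.5526, 0.3035, 0.0263]
tool_rot: [1.975, 0.434, -1.988]
contact_force: [-0.7, -0.4, -0.2]
opening: 0.0598
t: 9.15
tool_pos: [0.5579, 0.3063, 0.0335]
tool_rot: [1.988, 0.437, -1.976]
contact_force: [-0.3, -0.8, 7.9]
opening: 0.0284
9.15 [0.5579 0.3063 0.0335] 0.028384801918355098 [-0.3 -0.8  7.9]
```

View pics/w10.png

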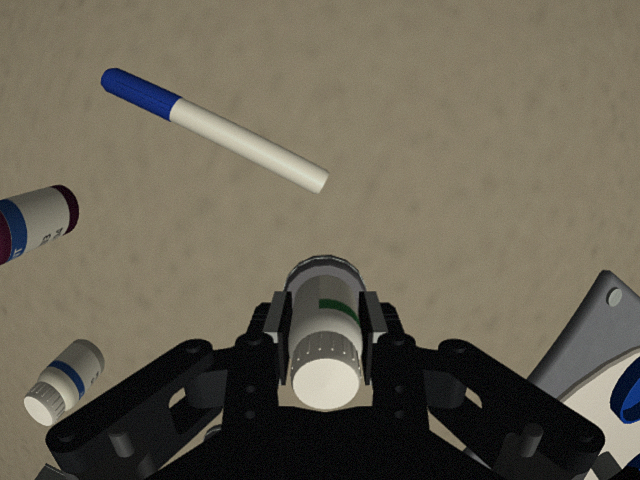

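```bash
python3 -m crank '[[[0,0,0.03,0],[0,0,0.07,0],[0,-0.02,0.11,0],[-0.01,-0.05,0.12,0],[-0.025,-0.085,0.12,0]]]' && python3 -m crank '[[[-0.015,-0.035,0,0],[-0.03,-0.07,0,0],[-0.044,-0.105,0,0],[-0.058,-0.13,0,0],[-0.065,-0.15,0,0]]]'&& python3 -m crank '[[[-0.01,-0.025,0,0],[-0.02,-0.04,0,0],[-0.02,-0.04,0,0],[-0.02,-0.04,0,0]]]' && python3 wl.py w11:wrist t11:top s11:side
```

```text
t: 9.62
tool_pos: [0.5347, 0.2214, 0.1573]
tool_rot: [1.995, 0.439, -1.966]
contact_force: [0.6, -0.9, -0.6]
opening: 0.028
t: 10.03
tool_pos: [0.4642, 0.0687, 0.1501]
tool_rot: [1.983, 0.435, -1.981]
contact_force: [-0.2, -0.1, -1.3]
opening: 0.0282
t: 10.37
tool_pos: [0.4456, 0.03, 0.1502]
tool_rot: [1.985, 0.435, -1.98]
contact_force: [-0.1, 0.6, -1.7]
opening: 0.0282
10.3667 [0.4456 0.03   0.1502] 0.028171010411539184 [-0.1  0.6 -1.7]
```

View pics/w11.png

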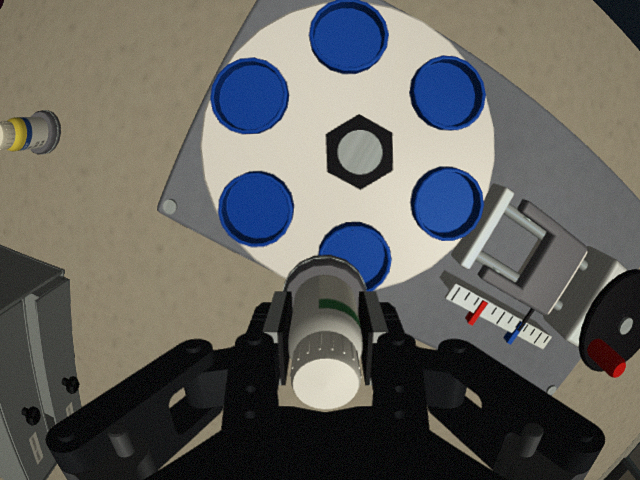

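```bash
cat > car.py <<'E'
from h import *
from fit import circ
from scipy.optimize import least_squares
def pockets(z,fish,g=(.5127,.041)):
    hsv=cv2.cvtColor(z['p'],cv2.COLOR_RGB2HSV); m=((hsv[...,0]>105)&(hsv[...,0]<125)&(hsv[...,1]>130)).astype(np.uint8)
    v,u=np.mgrid[:480,:640].astype(float); Q=atz(z,u,v,.042,fish); rr=np.hypot(Q[...,0]-g[0],Q[...,1]-g[1]); m[(rr>.12)|(rr<.04)]=0
    m=cv2.morphologyEx(m,cv2.MORPH_OPEN,np.ones((3,3)))
    out=[]
    for c in cv2.findContours(m,0,1)[0]:
        if cv2.contourArea(c)<60: continue
        W=atz(z,c[:,0,0],c[:,0,1],.042,fish); ctr,rad=circ(W)
        if .02<rad<.03: out.append((*ctr,rad))
    return np.array(out)
def frame(pk):
    # centre+yaw from pocket centres (nominal angles 30+60k)
    def f(p,ret=False):
        a=np.arctan2(pk[:,1]-p[1],pk[:,0]-p[0])-p[2]; k=np.round((a-np.pi/6)/(np.pi/3))*np.pi/3+np.pi/6
        T=np.c_[p[0]+.08*np.cos(k+p[2]),p[1]+.08*np.sin(k+p[2])]
        return (pk[:,:2]-T).ravel()
    s=least_squares(f,[.5127,.041,-.058],loss='soft_l1',f_scale=.002); return s.x,np.abs(s.fun).max()
if __name__=='__main__':
  for n,f in (('top0',0),('side0',0),('w11',1),('w8',1),('t11',0),('s11',0)):
    z=load(n); pk=pockets(z,f); x,e=frame(pk); print(n,len(pk),pk[:,2].round(4),x[:2].round(4),np.degrees(x[2]).round(2),e.round(4))
    c,s=np.cos(x[2]),np.sin(x[2]); print('   load',(x[0]+c*-.06928-s*-.04).round(4),(x[1]+s*-.06928+c*-.04).round(4))
E
python3 car.py
python3 - <<'E'
from h import *
from station import *
z=load('w11');P=cloud(z,True)
hsv=cv2.cvtColor(z['p'],cv2.COLOR_RGB2HSV)
print(P[385,325],P[300,325],P[262,325],P[268,318])
k=(P[...,2]>.185)&(P[...,2]<.21); v,u=np.nonzero(k); kk=(abs(u-325)<36)&(v>340)&(v<415); print(kk.sum(),u[kk].mean(),v[kk].mean(),P[v[kk],u[kk]].mean(0)); print(atz(z,u[kk].mean(),v[kk].mean(),.1957,True))
E
```

```text
top0 6 [0.0239 0.0237 0.0236 0.024  0.0242 0.0239] [0.5115 0.0415] -3.16 0.0009
   load 0.4401 0.0053
side0 6 [0.0257 0.0222 0.026  0.0249 0.026  0.0257] [0.5096 0.0362] -2.94 0.0027
   load 0.4383 -0.0002
w11 6 [0.0231 0.0263 0.0268 0.0263 0.0267 0.0264] [0.5127 0.0417] -3.2 0.0053
   load 0.4413 0.0056
w8 6 [0.0276 0.0254 0.0269 0.0277 0.0263 0.0268] [0.5131 0.044 ] -3.41 0.0028
   load 0.4415 0.0082
t11 3 [0.0243 0.0229 0.0224] [0.5127 0.0407] -2.36 0.0007
   load 0.4418 0.0036
s11 5 [0.0258 0.0254 0.0237 0.0254 0.026 ] [0.5089 0.0362] -3.05 0.0025
   load 0.4376 -0.0001
[0.44201531 0.02951812 0.19543343] [0.45541674 0.03565463 0.16049616] [0.45996986 0.03771577 0.12965386] [0.45640794 0.03965499 0.13116704]
3925 325.21222929936306 374.12050955414014 [0.44492713 0.0307823  0.19380098]
[0.44635438 0.0314443  0.1957    ]
```

```bash
python3 -m crank '[[[-0.001,-0.015,0,0],[-0.0015,-0.0245,0,0],[-0.0015,-0.0245,-0.03,0],[-0.0015,-0.0245,-0.062,0],[-0.0015,-0.0245,-0.062,0]]]' && python3 -m crank '[[[0,0,0,0],[0,0,0,0]]]' && python3 wl.py w12:wrist t12:top s12:side
```

```text
t: 10.93
tool_pos: [0.4395, 0.0068, 0.0813]
tool_rot: [1.972, 0.442, -1.994]
contact_force: [-2.4, 0.7, -3.4]
opening: 0.0278
t: 11.1
tool_pos: [0.4448, 0.0061, 0.0886]
tool_rot: [1.982, 0.437, -1.98]
contact_force: [0.5, 0.4, -1.2]
opening: 0.0279
11.1 [0.4448 0.0061 0.0886] 0.027907951453734436 [ 0.5  0.4 -1.2]
```

View pics/w12.png

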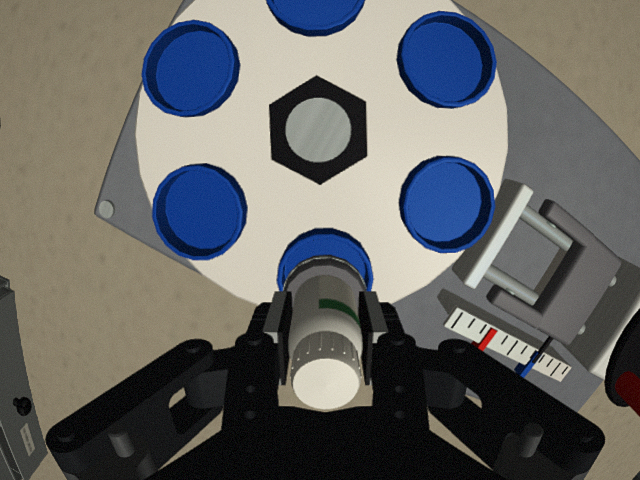

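```bash
python3 - <<'E'
from h import *
a=load('s12')['p'][230:350,240:400]; b=load('t12')['p'][200:320,270:430]
cv2.imwrite('pics/c12.png',np.hstack([cv2.resize(q,(400,300),interpolation=2) for q in (a,b)])[:,:,::-1])
E
```

```text
(no output)
```

View pics/c12.png

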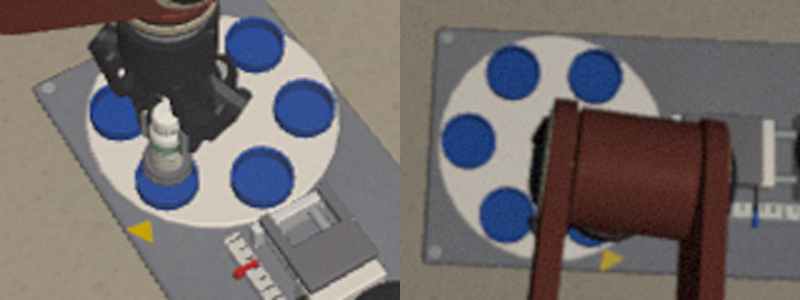

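```bash
python3 - <<'E'
from car import *
z=load('w12'); P=cloud(z,True); pk=pockets(z,1); pk=pk[pk[:,2]>.0245]; x,e=frame(pk); print(pk.round(4)); print(x,np.degrees(x[2]),e)
c,s=np.cos(x[2]),np.sin(x[2]); print('   load',(x[0]+c*-.06928-s*-.04).round(4),(x[1]+s*-.06928+c*-.04).round(4))
print(P[258:264,325]); print('cap',P[384,325])
hsv=cv2.cvtColor(z['p'],cv2.COLOR_RGB2HSV);m=(P[...,2]>.13)&(P[...,2]<.15);v,u=np.nonzero(m);k=(v>340)&(abs(u-325)<36); print(u[k].min(),u[k].max(),v[k].min(),v[k].max())
Q=P[v[k],u[k]];print(np.median(Q[Q[:,2]>.1325],0),Q[:,2].max())
E
```

```text
[[ 0.447   0.0845  0.0269]
 [ 0.5079 -0.037   0.0268]
 [ 0.5172  0.1196  0.0269]
 [ 0.5781 -0.0017  0.0268]]
[ 0.51251779  0.04136526 -0.05815859] -3.3322419659585885 0.0016269930595236293
   load 0.441 0.0055
[[0.45935638 0.01390739 0.06281144]
 [0.45930597 0.01388538 0.06412291]
 [0.45968226 0.01406264 0.06676903]
 [0.45931699 0.01389352 0.06703812]
 [0.45911718 0.01380167 0.06782162]
 [0.45858422 0.01355423 0.06756364]]
cap [0.4422388  0.00604191 0.13455663]
291 360 349 408
[0.44234752 0.00606279 0.13363482] 0.13571848633098238
```

```bash
python3 -m crank '[[[0,0,-0.008,0],[0,0,-0.016,0],[0,0,-0.021,0],[0,0,-0.024,0],[0,0,-0.024,0]]]' && python3 -m crank '[[[0,0,-0.002,0],[0,0,-0.003,0],[0,0,-0.003,0]]]'
```

```text
t: 11.67
tool_pos: [0.4434, 0.006, 0.0625]
tool_rot: [1.98, 0.437, -1.983]
contact_force: [0.8, 0.3, -1.2]
opening: 0.0284
t: 11.92
tool_pos: [0.4443, 0.0058, 0.0619]
tool_rot: [1.981, 0.437, -1.982]
contact_force: [-5.3, 0.6, 9.2]
opening: 0.0282
```

```bash
python3 -m crank '[[[0,0,0,0],[0,0,0,0],[0,0,0,0],[0,0,0,0]]]' 0.5 && python3 -m crank '[[[0,0,0.02,0],[0,0,0.05,0],[0,0,0.09,0],[0,0,0.12,0],[0,0,0.12,0]]]' && python3 wl.py w13:wrist s13:side
```

```text
t: 12.25
tool_pos: [0.444, 0.006, 0.0602]
tool_rot: [1.982, 0.437, -1.981]
contact_force: [0.2, -0.1, -0.4]
opening: 0.0427
t: 12.67
tool_pos: [0.448, 0.0054, 0.1882]
tool_rot: [1.992, 0.431, -1.967]
contact_force: [0.7, 1.3, 1.3]
opening: 0.0429
12.6667 [0.448  0.0054 0.1882] 0.04285290899296023 [0.7 1.3 1.3]
```

View pics/w13.png

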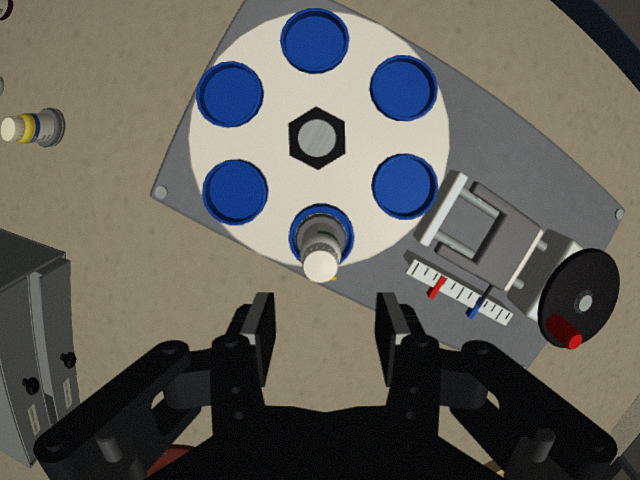

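```bash
python3 - <<'E'
from h import *
z=load('w13'); P=cloud(z,True)
a=load('s13')['p'][230:350,240:400]; cv2.imwrite('pics/c13.png',cv2.resize(a,(640,480),interpolation=2)[:,:,::-1])
k=(np.hypot(P[...,0]-.441,P[...,1]-.0055)<.03)&(P[...,2]>.07)&(P[...,2]<.13); v,u=np.nonzero(k);print(k.sum(),P[k][:,2].max(),np.median(P[k],0)); print(atz(z,u[P[k][:,2]>.104].mean(),v[P[k][:,2]>.104].mean(),.107,True))
E
```

```text
1694 0.10873425169878179 [0.44487863 0.00765734 0.10588468]
[0.44076573 0.00612486 0.107     ]
```

View pics/c13.png

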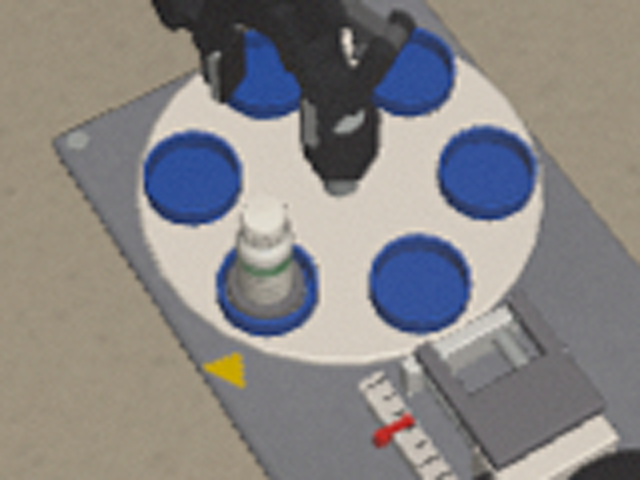

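```bash
python3 -m crank '[[[0.03,0.015,0.01,1],[0.06,0.03,0.01,2],[0.068,0.0355,0,2],[0.068,0.0355,-0.03,2],[0.068,0.0355,-0.05,2]]]' 0.65 40 && python3 -m crank '[[[0,0,0,0],[0,0,0,0]]]' && python3 wl.py w14:wrist
```

```text
t: 13.18
tool_pos: [0.5108, 0.042, 0.1266]
tool_rot: [1.956, 0.47, -1.964]
contact_force: [-0.5, -0.4, -1.2]
opening: 0.0555
t: 13.35
tool_pos: [0.5097, 0.0416, 0.1271]
tool_rot: [1.955, 0.47, -1.967]
contact_force: [0.9, -0.4, -0.4]
opening: 0.0554
13.35 [0.5097 0.0416 0.1271] 0.05540976066423386 [ 0.9 -0.4 -0.4]
```

View pics/w14.png

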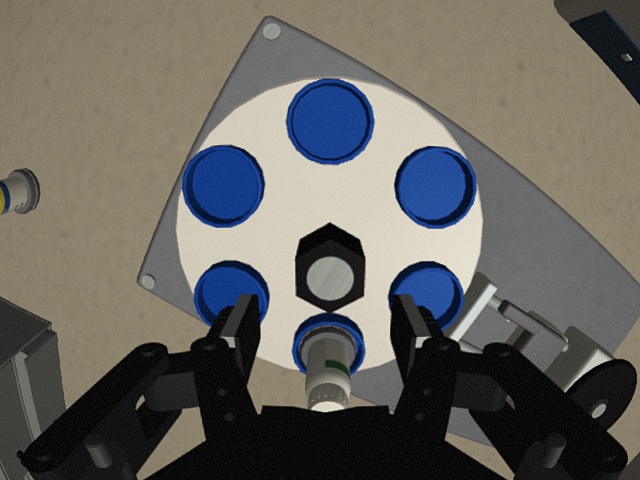

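```bash
python3 -m crank '[[[0.002,-0.001,-0.02,0],[0.002,-0.001,-0.045,0],[0.002,-0.001,-0.066,0],[0.002,-0.001,-0.066,0]]]' && python3 -m crank '[[[0,0,0,0],[0,0,0,0],[0,0,0,0],[0,0,0,0],[0,0,0,0]]]' 0 60
```

```text
t: 13.73
tool_pos: [0.5115, 0.0405, 0.0614]
tool_rot: [1.956, 0.47, -1.967]
contact_force: [-1.1, 0.3, -0.8]
opening: 0.0553
t: 14.15
tool_pos: [0.5144, 0.0413, 0.0664]
tool_rot: [1.962, 0.469, -1.96]
contact_force: [-4.5, 4.5, 0.7]
opening: 0.0348
```

```bash
python3 -m crank '[[[0,0,0,4],[0,0,0,9],[0,0,0,14],[0,0,0,19],[0,0,0,24]]]' && python3 -m crank '[[[0,0,0,5],[0,0,0,10],[0,0,0,15],[0,0,0,20],[0,0,0,25]]]' && python3 -m crank '[[[0,0,0,4],[0,0,0,8],[0,0,0,11],[0,0,0,11.5],[0,0,0,11.5]]]' && python3 wl.py w15:wrist; python3 -c "
from h import *
from station import *
M=R.from_rotvec(get_obs()['tool_rot']).as_matrix()[:,1];print(np.degrees(np.arctan2(M[1],M[0])))"
```

```text
t: 14.57
tool_pos: [0.5136, 0.0423, 0.0664]
tool_rot: [1.691, 0.811, -1.69]
contact_force: [-9.0, 9.1, 4.2]
opening: 0.0352
t: 14.98
tool_pos: [0.5123, 0.043, 0.0664]
tool_rot: [1.386, 1.092, -1.387]
contact_force: [-14.4, 10.3, 8.1]
opening: 0.0348
t: 15.4
tool_pos: [0.5117, 0.043, 0.0664]
tool_rot: [1.244, 1.195, -1.245]
contact_force: [-17.1, 9.0, 11.0]
opening: 0.0352
15.4 [0.5117 0.043  0.0664] 0.03518392517203416 [-17.1   9.   11. ]
-2.671891843449365
```

View pics/w15.png

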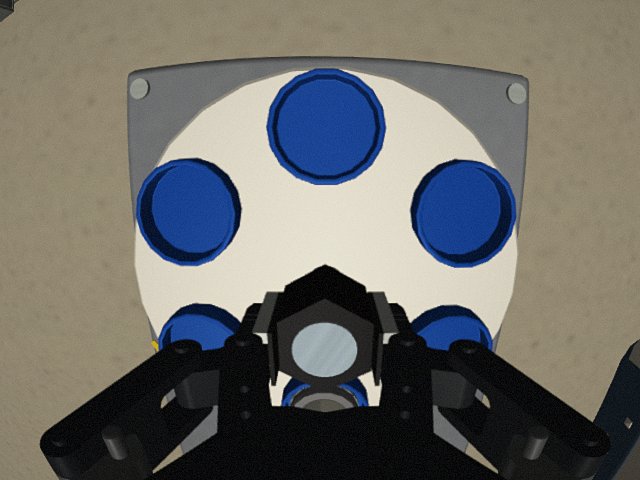

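```bash
python3 -m crank '[[[0,0,0,0],[0,0,0,0],[0,0,0,0],[0,0,0.02,0],[0,0,0.05,0]]]' 0.65 && python3 -m crank '[[[0,0,0.03,-2],[-0.005,0.02,0.06,-9],[-0.01,0.05,0.09,-16],[-0.015,0.08,0.1,-23],[-0.02,0.11,0.1,-30]]]' && python3 -m crank '[[[-0.01,0.02,0,-7],[-0.02,0.04,0,-14],[-0.03,0.06,0,-21],[-0.04,0.08,0,-28],[-0.05,0.1,0,-30]]]' && python3 wl.py w16:wrist t16:top s16:side; python3 -c "
from h import *
z=load('top0');P=cloud(z);k=(P[...,0]<.4)&(P[...,1]>.15)&(P[...,2]>.05)&(P[...,1]<.5);k[:340]=False;print(P[k].max(0),np.nanpercentile(P[k],[1,50,99],axis=0))"
```

```text
t: 15.87
tool_pos: [0.512, 0.0403, 0.1125]
tool_rot: [1.241, 1.191, -1.247]
contact_force: [-0.3, -0.2, 0.1]
opening: 0.0556
t: 16.28
tool_pos: [0.4968, 0.1516, 0.2208]
tool_rot: [1.629, 0.874, -1.61]
contact_force: [0.9, 0.3, -0.6]
opening: 0.0558
t: 16.7
tool_pos: [0.4442, 0.2514, 0.2157]
tool_rot: [1.961, 0.471, -1.956]
contact_force: [-0.4, 0.7, -0.4]
opening: 0.0555
16.7 [0.4442 0.2514 0.2157] 0.055540076551901275 [-0.4  0.7 -0.4]
[0.29808861 0.46823409 0.13642124] [[0.05906188 0.21467695 0.06041171]
 [0.16635079 0.32993769 0.12983344]
 [0.28800468 0.45495782 0.13389752]]
```

View pics/w16.png

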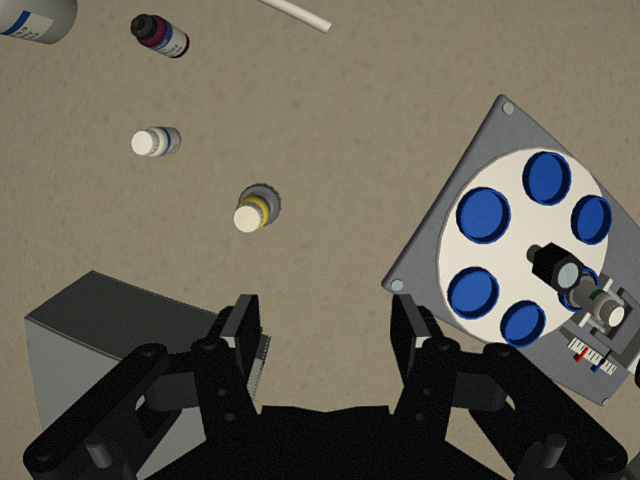

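View pics/s16.png

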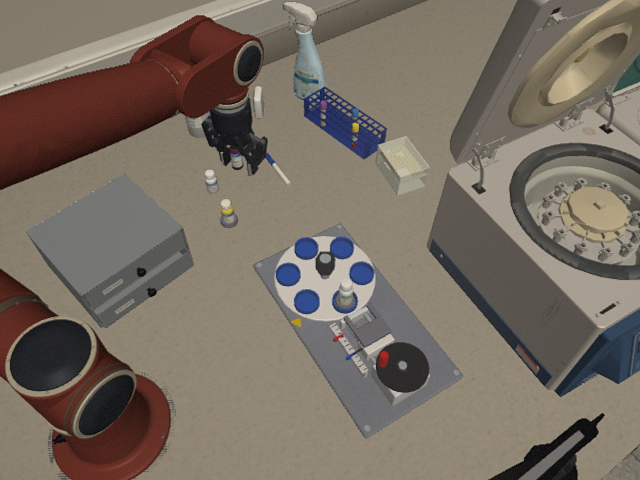

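```bash
python3 - <<'E'
from m8 import *
from car import *
for n,f in (('w16',1),('s16',0)):
    z=load(n); P=cloud(z,f); near=np.hypot(P[...,0]-.424,P[...,1]-.31)<.04
    k=near&(abs(P[...,2]-.071)<.003); vv,uu=np.nonzero(k); print(n,k.sum(),atz(z,uu.mean(),vv.mean(),.071,f))
    near=np.hypot(P[...,0]-.512,P[...,1]+.035)<.06
    k=near&(P[...,2]>.1035)&(P[...,2]<.112); vv,uu=np.nonzero(k); print('green',k.sum(),atz(z,uu.mean(),vv.mean(),.107,f))
    pk=pockets(z,f);print(frame(pk))
E
```

```text
w16 609 [0.42395734 0.31261403 0.071     ]
green 277 [ 0.50709583 -0.03612766  0.107     ]
(array([ 0.51160578,  0.0455156 , -0.06745176]), np.float64(0.005337784739270823))
s16 62 [0.42422984 0.30982896 0.071     ]
green 94 [ 0.50681573 -0.04284337  0.107     ]
(array([ 0.50940408,  0.03600031, -0.05816096]), np.float64(0.0011508304930100133))
```

```bash
python3 -m crank '[[[-0.01,0.03,-0.02,0],[-0.02,0.06,-0.05,0],[-0.02,0.06,-0.075,0],[-0.02,0.06,-0.075,0],[-0.02,0.06,-0.075,0]]]' 0.7 && python3 wl.py w17:wrist; python3 - <<'E'
from h import *
z=load('w17'); P=cloud(z,1); near=np.hypot(P[...,0]-.424,P[...,1]-.31)<.04
k=near&(abs(P[...,2]-.071)<.003); vv,uu=np.nonzero(k); print(k.sum(),uu.mean(),vv.mean(),atz(z,uu.mean(),vv.mean(),.071,1))
E
```

```text
t: 17.27
tool_pos: [0.4237, 0.3093, 0.1383]
tool_rot: [1.952, 0.474, -1.958]
contact_force: [0.7, -0.1, 0.7]
opening: 0.0595
17.2667 [0.4237 0.3093 0.1383] 0.05948336620773381 [ 0.7 -0.1  0.7]
1108 320.6832129963899 257.67960288808666 [0.42409536 0.31342451 0.071     ]
```

View pics/w17.png

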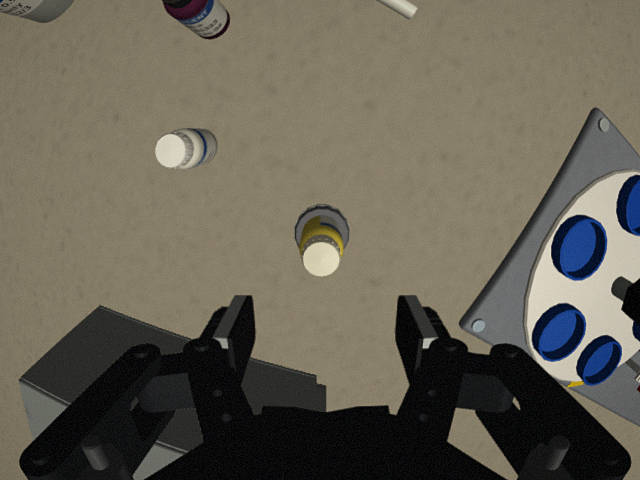

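```bash
python3 -m crank '[[[0.0,0.003,-0.03,0],[0.0,0.003,-0.065,0],[0.0,0.003,-0.1,0],[0.0,0.003,-0.118,0],[0.0,0.003,-0.118,0]]]' && python3 -m crank '[[[0,0,0,0],[0,0,0,0],[0,0,0,0],[0,0,0,0],[0,0,0,0]]]' 0 50 && python3 -m crank '[[[0,0,0.03,0],[0,0,0.07,0],[0,0,0.11,0],[0,-0.03,0.12,0],[0,-0.065,0.12,0]]]' && python3 wl.py w18:wrist
```

```text
t: 17.73
tool_pos: [0.4229, 0.3114, 0.0189]
tool_rot: [1.951, 0.473, -1.96]
contact_force: [-0.3, -1.0, -0.1]
opening: 0.0598
t: 18.15
tool_pos: [0.4267, 0.3144, 0.0249]
tool_rot: [1.962, 0.477, -1.949]
contact_force: [0.9, -2.5, 6.3]
opening: 0.0285
t: 18.57
tool_pos: [0.4273, 0.2505, 0.1484]
tool_rot: [1.966, 0.481, -1.941]
contact_force: [0.7, -1.0, -1.8]
opening: 0.0279
18.5667 [0.4273 0.2505 0.1484] 0.027925661767793382 [ 0.7 -1.  -1.8]
```

View pics/w18.png

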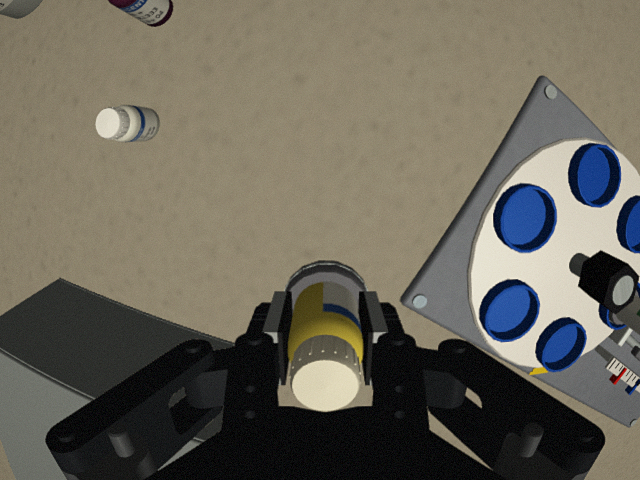

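```bash
python3 -m crank '[[[0.003,-0.04,0,0],[0.006,-0.08,0,0],[0.009,-0.12,0,0],[0.012,-0.16,0,0],[0.015,-0.2,0,0]]]' && python3 -m crank '[[[0.004,-0.03,0,0],[0.004,-0.04,0,0],[0.004,-0.04,-0.03,0],[0.004,-0.04,-0.058,0],[0.004,-0.04,-0.058,0]]]' && python3 -m crank '[[[0,0,0,0],[0,0,0,0]]]' && python3 wl.py w19:wrist; cat > pl.py <<'E'
import sys
from car import *
z=load(sys.argv[1]); h=float(sys.argv[2]); P=cloud(z,True); pk=pockets(z,1); pk=pk[pk[:,2]>.0245]; x,e=frame(pk); print(x,np.degrees(x[2]),e,len(pk))
c,s=np.cos(x[2]),np.sin(x[2]); print('   load',(x[0]+c*-.06928-s*-.04).round(4),(x[1]+s*-.06928+c*-.04).round(4))
print('front puck',P[258:266,325]); print('cap',P[384,325]); 
E
python3 pl.py w19 .071
```

```text
t: 19.03
tool_pos: [0.4388, 0.0469, 0.1422]
tool_rot: [1.957, 0.476, -1.952]
contact_force: [0.2, -0.7, -1.4]
opening: 0.0277
t: 19.45
tool_pos: [0.4387, 0.0092, 0.0783]
tool_rot: [1.948, 0.48, -1.966]
contact_force: [-1.4, -0.5, -3.7]
opening: 0.0283
t: 19.62
tool_pos: [0.4437, 0.0089, 0.0848]
tool_rot: [1.956, 0.476, -1.953]
contact_force: [0.6, -0.4, -1.3]
opening: 0.028
19.6167 [0.4437 0.0089 0.0848] 0.028014483947337233 [ 0.6 -0.4 -1.3]
[ 0.51239829  0.04092803 -0.05870653] -3.363636238515884 0.0015222155546532543 3
   load 0.4409 0.0051
front puck [[0.44884474 0.01248565 0.02874688]
 [0.44832741 0.01221757 0.02879091]
 [0.45802636 0.01728834 0.06204491]
 [0.45868712 0.01763549 0.06560335]
 [0.45868825 0.01763791 0.0669961 ]
 [0.45848088 0.01753136 0.06770727]
 [0.45757275 0.01705869 0.06620811]
 [0.45794839 0.01725671 0.06873484]]
cap [0.4411304  0.00861931 0.13063927]
```

View pics/w19.png

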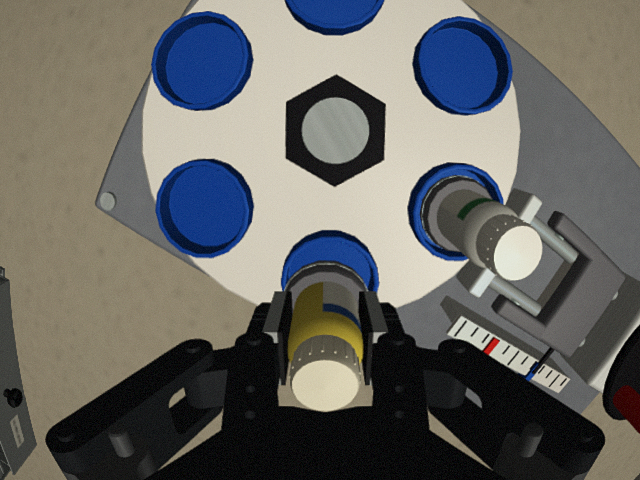

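```bash
python3 -m crank '[[[0.0005,-0.003,0,0],[0.0005,-0.003,-0.008,0],[0.0005,-0.003,-0.016,0],[0.0005,-0.003,-0.023,0],[0.0005,-0.003,-0.028,0]]]' && python3 -m crank '[[[0,0,-0.002,0],[0,0,-0.004,0],[0,0,-0.004,0]]]'
```

```text
t: 20.08
tool_pos: [0.4429, 0.0056, 0.0541]
tool_rot: [1.955, 0.476, -1.956]
contact_force: [1.7, 1.3, -1.9]
opening: 0.0283
t: 20.33
tool_pos: [0.4434, 0.0053, 0.0533]
tool_rot: [1.952, 0.477, -1.958]
contact_force: [-9.3, -0.4, 15.2]
opening: 0.0281
```

```bash
python3 -m crank '[[[0,0,0.001,0],[0,0,0.001,0],[0,0,0.001,0],[0,0,0.001,0]]]' 0.5 && python3 -m crank '[[[0,0,0.02,0],[0,0,0.05,0],[0,0,0.09,0],[0,0,0.128,0],[0,0,0.128,0]]]' && python3 wl.py w20:wrist s20:side; python3 - <<'E'
from h import *
z=load('w20'); P=cloud(z,True)
a=load('s20')['p'][230:350,240:400]; cv2.imwrite('pics/c20.png',np.hstack([cv2.resize(a,(400,300),interpolation=2),cv2.resize(z['p'],(400,300))])[:,:,::-1])
k=(np.hypot(P[...,0]-.441,P[...,1]-.0055)<.03)&(P[...,2]>.096)&(P[...,2]<.13); v,u=np.nonzero(k);print(k.sum(),P[k][:,2].max()); print(atz(z,u.mean(),v.mean(),.099,True))
E
```

```text
t: 20.67
tool_pos: [0.4432, 0.0055, 0.0519]
tool_rot: [1.955, 0.476, -1.956]
contact_force: [-1.2, 0.2, -1.3]
opening: 0.0425
t: 21.08
tool_pos: [0.448, 0.0048, 0.1891]
tool_rot: [1.967, 0.47, -1.939]
contact_force: [0.6, -0.5, 0.8]
opening: 0.0427
21.0833 [0.448  0.0048 0.1891] 0.04269807899973944 [ 0.6 -0.5  0.8]
898 0.10115324724801841
[0.44003291 0.00472683 0.099     ]
```

View pics/c20.png

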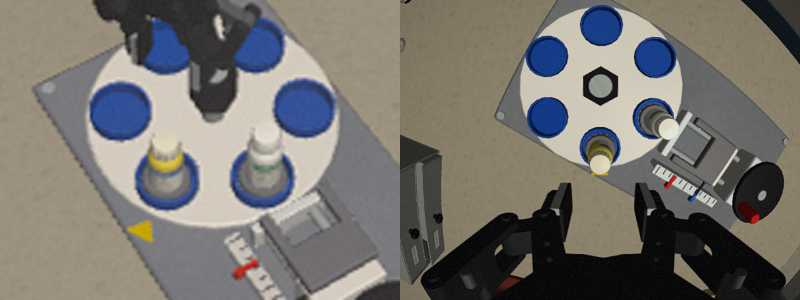

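```bash
python3 -m crank '[[[0.03,0.015,0.01,0],[0.06,0.03,0.01,0],[0.069,0.0355,0,-0.5],[0.069,0.0355,-0.03,-0.5],[0.069,0.0355,-0.05,-0.5]]]' 0.65 40 && python3 -m crank '[[[0,0,0,0],[0,0,0,0]]]' && python3 wl.py w21:wrist
```

```text
t: 21.6
tool_pos: [0.5115, 0.0415, 0.1267]
tool_rot: [1.956, 0.47, -1.964]
contact_force: [-0.5, 0.5, -1.8]
opening: 0.0555
t: 21.77
tool_pos: [0.5103, 0.0411, 0.1272]
tool_rot: [1.955, 0.47, -1.967]
contact_force: [0.5, -0.3, 0.4]
opening: 0.0554
21.7667 [0.5103 0.0411 0.1272] 0.055383417804970886 [ 0.5 -0.3  0.4]
```

View pics/w21.png

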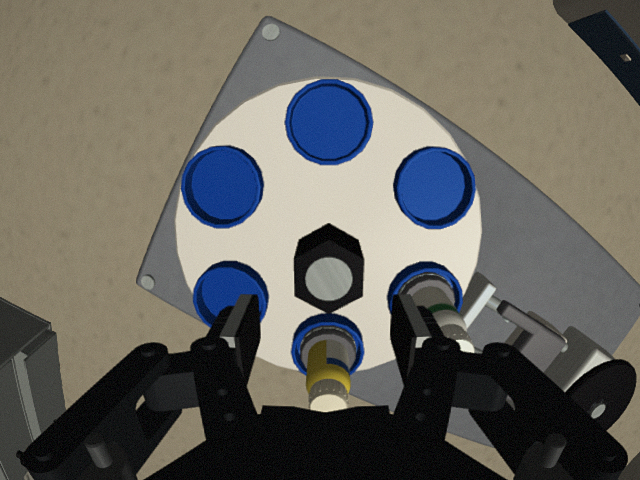

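```bash
python3 -m crank '[[[0.0015,-0.0005,-0.015,0],[0.0015,-0.0005,-0.035,0],[0.0015,-0.0005,-0.055,0],[0.0015,-0.0005,-0.066,0],[0.0015,-0.0005,-0.066,0]]]' 0.55 && python3 -m crank '[[[0,0,0,0],[0,0,0,0],[0,0,0,0],[0,0,0,0],[0,0,0,0]]]' 0 60; python3 wl.py s22:side w22:wrist; python3 - <<'E'
from h import *
a=load('s22')['p'][230:350,240:400];cv2.imwrite('pics/c22.png',np.hstack([cv2.resize(a,(400,300),interpolation=2),cv2.resize(load('w22')['p'],(400,300))])[:,:,::-1])
E
```

```text
t: 22.23
tool_pos: [0.5126, 0.0404, 0.0627]
tool_rot: [1.958, 0.469, -1.964]
contact_force: [-0.1, 0.1, -0.9]
opening: 0.047
t: 22.65
tool_pos: [0.5138, 0.041, 0.0652]
tool_rot: [1.961, 0.469, -1.961]
contact_force: [-4.1, 3.7, 0.8]
opening: 0.035
22.65 [0.5138 0.041  0.0652] 0.03495873333870917 [-4.1  3.7  0.8]
```

View pics/c22.png

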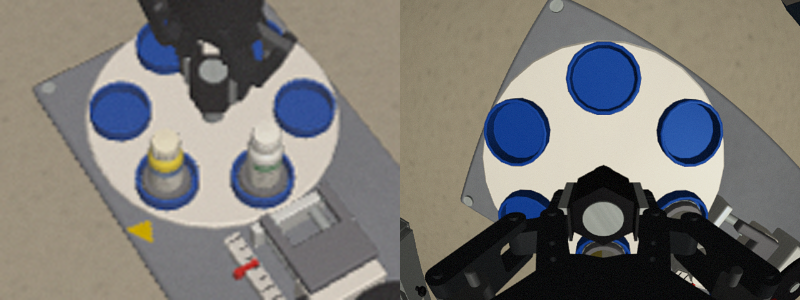

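Vials upright and clear. Turn one click.

```bash
python3 -m crank '[[[0,0,0,4],[0,0,0,9],[0,0,0,14],[0,0,0,19],[0,0,0,24]]]' && python3 -m crank '[[[0,0,0,5],[0,0,0,10],[0,0,0,15],[0,0,0,20],[0,0,0,25]]]' && python3 -m crank '[[[0,0,0,4],[0,0,0,8],[0,0,0,11],[0,0,0,11.5],[0,0,0,11.5]]]' && python3 -m crank '[[[0,0,0,0],[0,0,0,0],[0,0,0,0],[0,0,0.02,0],[0,0,0.05,0]]]' 0.55 &&  python3 wl.py s23:side; python3 - <<'E'
from h import *
a=load('s23')['p'][230:350,240:400];cv2.imwrite('pics/c23.png',cv2.resize(a,(640,480),interpolation=2)[:,:,::-1])
E
```

```text
t: 23.17
tool_pos: [0.5132, 0.0418, 0.0652]
tool_rot: [1.69, 0.811, -1.691]
contact_force: [-7.9, 7.4, 3.8]
opening: 0.0354
t: 23.58
tool_pos: [0.5122, 0.0423, 0.0652]
tool_rot: [1.385, 1.091, -1.388]
contact_force: [-13.6, 8.8, 7.0]
opening: 0.0356
t: 24.0
tool_pos: [0.5117, 0.0424, 0.0652]
tool_rot: [1.243, 1.194, -1.246]
contact_force: [-15.8, 7.0, 8.0]
opening: 0.035
t: 24.42
tool_pos: [0.512, 0.0402, 0.1122]
tool_rot: [1.241, 1.191, -1.248]
contact_force: [0.1, -0.3, 0.7]
opening: 0.047
24.4167 [0.512  0.0402 0.1122] 0.04697540691135875 [ 0.1 -0.3  0.7]
```

View pics/c23.png

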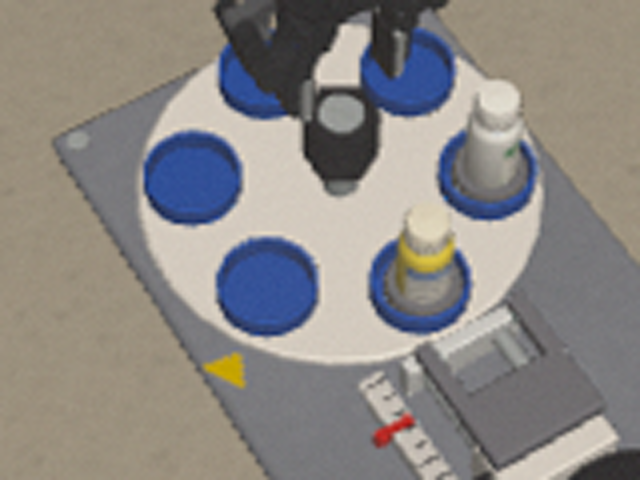

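```bash
python3 -m crank '[[[0,0,0.03,-2],[-0.005,-0.02,0.06,-9],[-0.01,-0.05,0.09,-16],[-0.015,-0.08,0.1,-23],[-0.02,-0.11,0.1,-30]]]' 0.6 25 && python3 -m crank '[[[-0.01,-0.03,0,-7],[-0.015,-0.06,0,-14],[-0.02,-0.09,0,-21],[-0.022,-0.12,0,-28],[-0.025,-0.137,0,-32]]]' && python3 -m crank '[[[0,0,0,-1],[0,0,-0.03,-1],[0,0,-0.04,-1],[0,0,-0.04,-1]]]' && python3 wl.py w24:wrist; python3 - <<'E'
from h import *
z=load('w24');P=cloud(z,1);hsv=cv2.cvtColor(z['p'],cv2.COLOR_RGB2HSV)
k=(hsv[...,1]>150)&((hsv[...,0]<8)|(hsv[...,0]>172))&(P[...,2]>.114)&(P[...,2]<.123); v,u=np.nonzero(k); print(k.sum(),u.mean(),v.mean(),atz(z,u.mean(),v.mean(),.118,1))
E
```

```text
t: 24.88
tool_pos: [0.4966, -0.0717, 0.2205]
tool_rot: [1.623, 0.871, -1.609]
contact_force: [0.7, 0.0, 0.9]
opening: 0.0513
t: 25.3
tool_pos: [0.469, -0.21, 0.2156]
tool_rot: [1.981, 0.434, -1.978]
contact_force: [0.1, 0.4, 0.9]
opening: 0.0513
t: 25.63
tool_pos: [0.4672, -0.205, 0.171]
tool_rot: [1.983, 0.435, -1.992]
contact_force: [-0.5, 1.1, 0.4]
opening: 0.0514
25.6333 [ 0.4672 -0.205   0.171 ] 0.05143057494392585 [-0.5  1.1  0.4]
760 293.6434210526316 293.88157894736844 [ 0.44547935 -0.19349871  0.118     ]
```

View pics/w24.png

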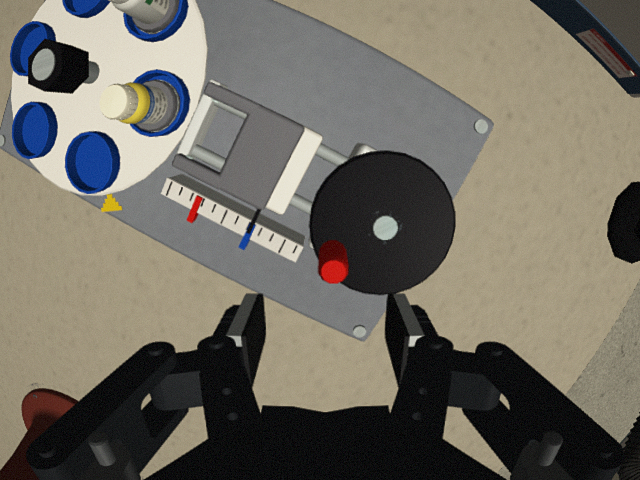

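```bash
python3 - <<'E'
from h import *
from ptr import ych
z=load('w24');P=cloud(z,1);hsv=cv2.cvtColor(z['p'],cv2.COLOR_RGB2HSV)
k=(hsv[...,1]>150)&((hsv[...,0]<8)|(hsv[...,0]>172))&(P[...,2]>.115)&(P[...,2]<.123); v,u=np.nonzero(k); q=(abs(u-333)<20)&(abs(v-265)<25);u,v=u[q],v[q]; print(len(u),u.mean(),v.mean(),atz(z,u.mean(),v.mean(),.118,1),P[v,u].mean(0))
cv2.imwrite('pics/w24c.png',cv2.resize(z['p'][160:270,150:310],(0,0),fx=5,fy=5,interpolation=2)[:,:,::-1])
E
```

```text
611 333.0801963993453 269.4189852700491 [ 0.46875015 -0.20784608  0.118     ] [ 0.46863173 -0.20790847  0.11770885]
```

View pics/w24c.png

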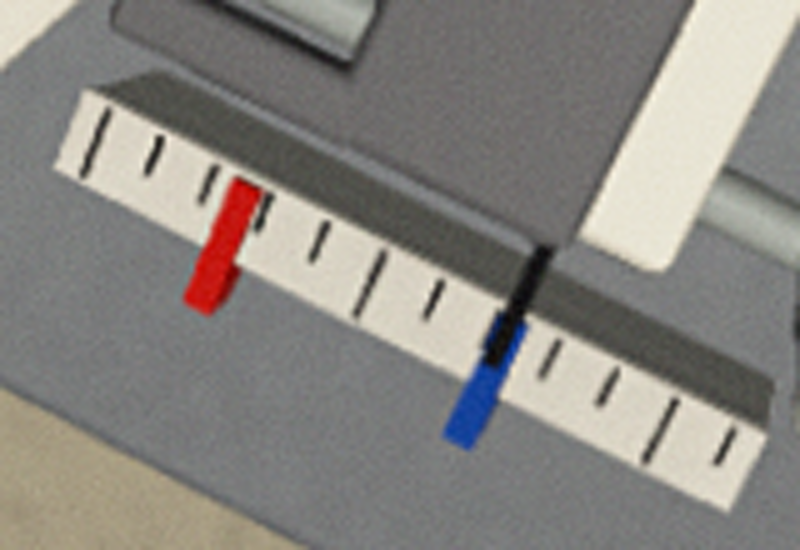

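```bash
python3 -m crank '[[[0.001,-0.002,-0.03,0],[0.001,-0.002,-0.06,0],[0.001,-0.002,-0.077,0],[0.001,-0.002,-0.077,0]]]' && python3 -m crank '[[[0,0,0,0],[0,0,0,0],[0,0,0,0],[0,0,0,0],[0,0,0.002,0]]]' 0 25 && python3 -m crank '[[[0.0130,0.0091,0,0],[0.0285,0.0121,0,0],[0.0439,0.0085,0,0],[0.0565,-0.0010,0,0],[0.0641,-0.0148,0,0]]]' && python3 wl.py w25:wrist
```

```text
t: 26.02
tool_pos: [0.468, -0.2066, 0.0939]
tool_rot: [1.983, 0.435, -1.993]
contact_force: [-0.2, -0.0, 0.0]
opening: 0.0517
t: 26.43
tool_pos: [0.4709, -0.2087, 0.1004]
tool_rot: [1.989, 0.427, -1.983]
contact_force: [5.0, -0.8, -10.1]
opening: 0.0167
t: 26.85
tool_pos: [0.5371, -0.2209, 0.1002]
tool_rot: [1.993, 0.433, -1.98]
contact_force: [2.4, 3.3, 0.1]
opening: 0.0167
26.85 [ 0.5371 -0.2209  0.1002] 0.016718600439593428 [2.4 3.3 0.1]
```

View pics/w25.png

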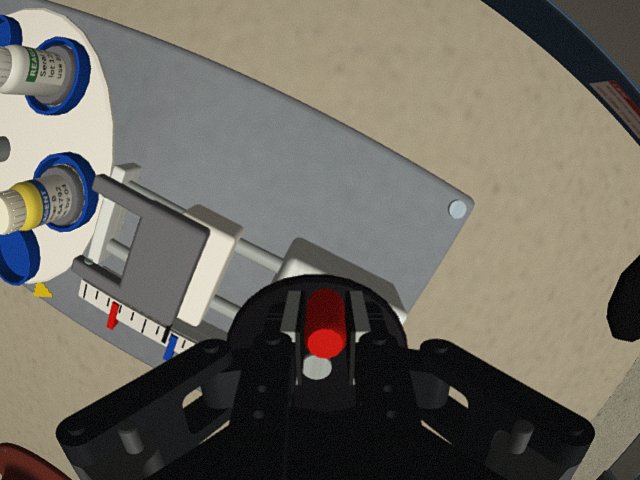

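```bash
python3 -m crank '[[[0,0,-0.006,0],[0,0,-0.006,0],[0,0,-0.006,0]]]' 0.35 && python3 -m crank '[[[0,0,0.001,0],[0,0,0.001,0],[0,0,0.001,0]]]' 0 25 && python3 -m crank '[[[0.0014,-0.0157,0,0],[-0.0037,-0.0307,0,0],[-0.0145,-0.0422,0,0],[-0.0290,-0.0484,0,0],[-0.0448,-0.0481,0,0]]]' && python3 -m crank '[[[-0.0144,0.0067,0,0],[-0.0247,0.0186,0,0],[-0.0294,0.0337,0,0],[-0.0274,0.0494,0,0],[-0.0193,0.0629,0,0]]]' && python3 wl.py w26:wrist
```

```text
t: 27.15
tool_pos: [0.5336, -0.2233, 0.0931]
tool_rot: [1.986, 0.429, -1.988]
contact_force: [1.2, 0.9, 0.5]
opening: 0.03
t: 27.4
tool_pos: [0.5338, -0.2235, 0.0945]
tool_rot: [1.987, 0.428, -1.987]
contact_force: [-0.2, -0.6, -1.6]
opening: 0.017
t: 27.82
tool_pos: [0.4893, -0.2713, 0.0945]
tool_rot: [1.991, 0.43, -1.986]
contact_force: [4.7, 8.8, 1.8]
opening: 0.0165
t: 28.23
tool_pos: [0.4684, -0.2089, 0.0946]
tool_rot: [1.985, 0.426, -1.988]
contact_force: [2.2, -4.7, -3.0]
opening: 0.0167
28.2333 [ 0.4684 -0.2089  0.0946] 0.01665931202113104 [ 2.2 -4.7 -3. ]
```

View pics/w26.png

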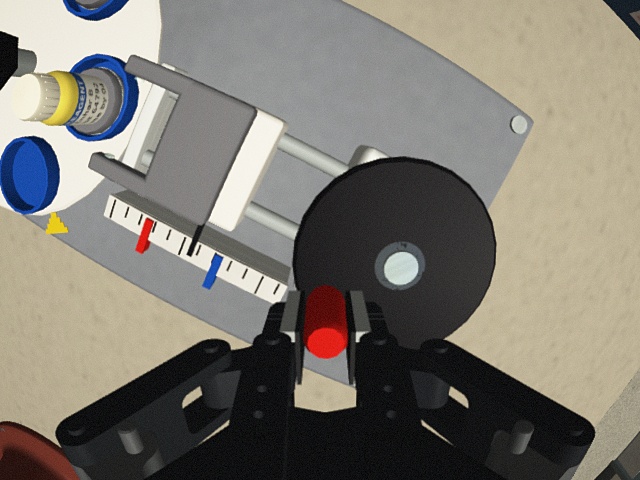

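One turn in. Second turn.

```bash
python3 -m crank '[[[0.0130,0.0091,0,0],[0.0285,0.0121,0,0],[0.0439,0.0085,0,0],[0.0565,-0.0010,0,0],[0.0641,-0.0148,0,0]]]' && python3 -m crank '[[[0.0014,-0.0157,0,0],[-0.0037,-0.0307,0,0],[-0.0145,-0.0422,0,0],[-0.0290,-0.0484,0,0],[-0.0448,-0.0481,0,0]]]' && python3 -m crank '[[[-0.0144,0.0067,0,0],[-0.0247,0.0186,0,0],[-0.0294,0.0337,0,0],[-0.0274,0.0494,0,0],[-0.0193,0.0629,0,0]]]' && python3 wl.py w27:wrist
```

```text
t: 28.7
tool_pos: [0.5339, -0.2229, 0.0944]
tool_rot: [1.984, 0.432, -1.988]
contact_force: [-7.3, -0.4, 5.3]
opening: 0.0166
t: 29.12
tool_pos: [0.4892, -0.2713, 0.0944]
tool_rot: [1.992, 0.431, -1.986]
contact_force: [5.5, 11.1, 2.8]
opening: 0.0171
t: 29.53
tool_pos: [0.468, -0.2094, 0.0945]
tool_rot: [1.985, 0.426, -1.989]
contact_force: [-0.4, -1.9, -0.4]
opening: 0.0171
29.5333 [ 0.468  -0.2094  0.0945] 0.017059930863005134 [-0.4 -1.9 -0.4]
```

View pics/w27.png

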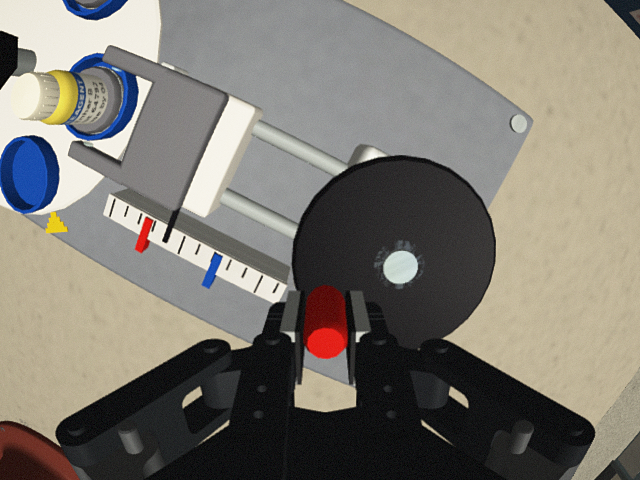

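```bash
python3 -m crank '[[[0.0130,0.0091,0,0],[0.0285,0.0121,0,0],[0.0439,0.0085,0,0],[0.0565,-0.0010,0,0],[0.0641,-0.0148,0,0]]]' && python3 -m crank '[[[0.0014,-0.0157,0,0],[-0.0037,-0.0307,0,0],[-0.0145,-0.0422,0,0],[-0.0290,-0.0484,0,0],[-0.0448,-0.0481,0,0]]]' && python3 wl.py w28:wrist; python3 - <<'E'
from h import *
z=load('w28'); cv2.imwrite('pics/w28c.png',cv2.resize(z['p'][80:320,0:320],(800,600),interpolation=2)[:,:,::-1])
E
```

```text
t: 30.0
tool_pos: [0.5341, -0.2235, 0.0944]
tool_rot: [1.985, 0.432, -1.987]
contact_force: [-8.8, 1.3, 5.0]
opening: 0.0163
t: 30.42
tool_pos: [0.4893, -0.2714, 0.0944]
tool_rot: [1.994, 0.432, -1.986]
contact_force: [5.0, 13.5, 3.2]
opening: 0.0167
30.4167 [ 0.4893 -0.2714  0.0944] 0.016739962494368776 [ 5.  13.5  3.2]
```

View pics/w28c.png

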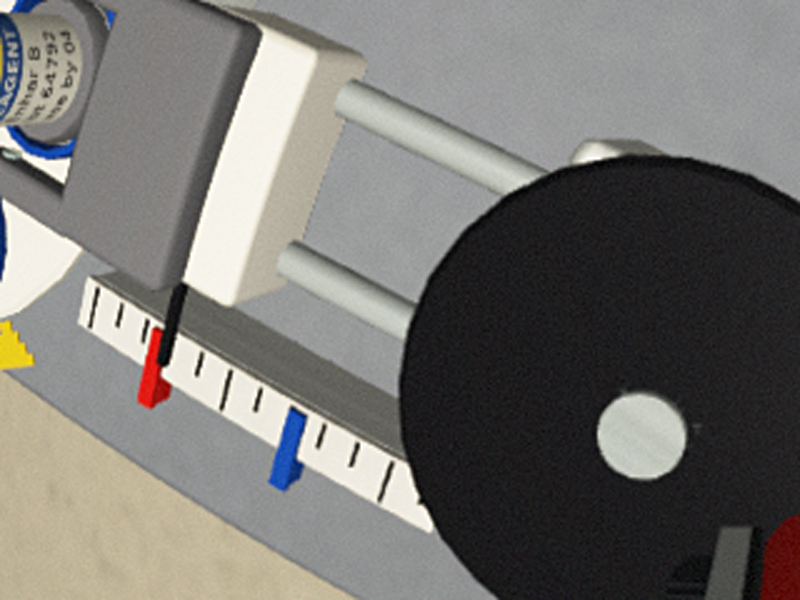

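```bash
python3 -m crank '[[[-0.0105,0.0041,0,0],[-0.0188,0.0106,0,0],[-0.0254,0.0197,0,0],[-0.0254,0.0197,0,0],[-0.0254,0.0197,0,0]]]' && python3 wl.py w29:wrist; python3 - <<'E'
from h import *
z=load('w29'); cv2.imwrite('pics/w29c.png',cv2.resize(z['p'][80:320,0:320],(800,600),interpolation=2)[:,:,::-1])
E
```

```text
t: 30.88
tool_pos: [0.4637, -0.2519, 0.0945]
tool_rot: [1.989, 0.429, -1.986]
contact_force: [1.4, 2.4, -0.3]
opening: 0.017
30.8833 [ 0.4637 -0.2519  0.0945] 0.0170099870722234 [ 1.4  2.4 -0.3]
```

View pics/w29c.png

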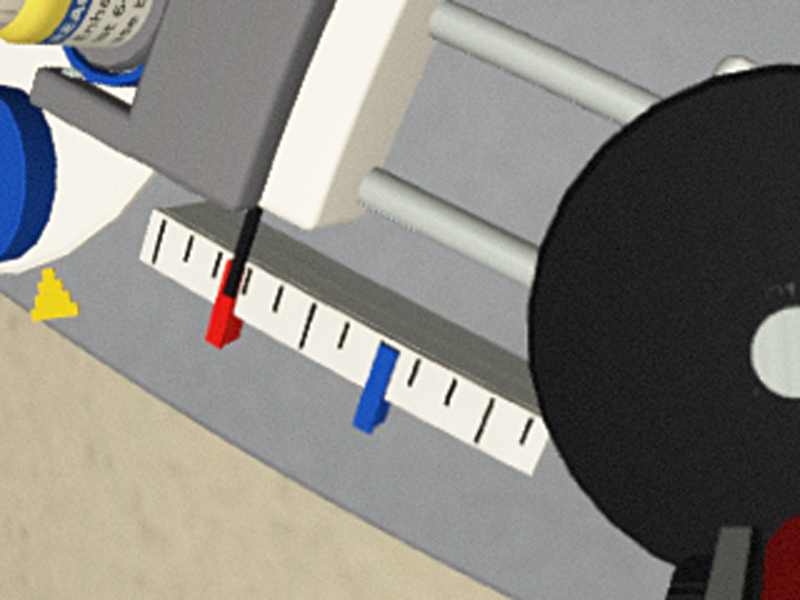

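```bash
python3 -m crank '[[[0,0,0,0],[0,0,0,0],[0,0,0,0],[0,0,0.03,0],[0,0,0.06,0]]]' 0.7 && python3 -m crank '[[[0,0,0.04,0],[-0.03,-0.02,0.08,0],[-0.06,-0.03,0.1,0],[-0.06,-0.03,0.1,0],[-0.06,-0.03,0.1,0]]]' && python3 -m crank '[[[0,0,0,0],[0,0,0,0],[0,0,0,0]]]' && python3 wl.py w30:wrist t30:top s30:side; python3 - <<'E'
from h import *
a=load('s30')['p'][230:430,250:470];b=load('t30')['p'][200:320,270:480]
cv2.imwrite('pics/c30.png',np.hstack([cv2.resize(a,(400,400),interpolation=2),cv2.resize(b,(400,400),interpolation=2)])[:,:,::-1])
for n,f in (('t30',0),('s30',0)):
    z=load(n);P=cloud(z,f)
    for nm,g,h in (('yel p1',(.508,-.0386),.099),('grn p2',(.5795,-.0025),.107)):
        k=(np.hypot(P[...,0]-g[0],P[...,1]-g[1])<.04)&(abs(P[...,2]-h)<.004);v,u=np.nonzero(k);print(n,nm,g,k.sum(),atz(z,u.mean(),v.mean(),h,f)[:2])
E
```

```text
t: 31.35
tool_pos: [0.4621, -0.2511, 0.1523]
tool_rot: [1.984, 0.433, -1.993]
contact_force: [-0.0, -0.8, 0.1]
opening: 0.0597
t: 31.77
tool_pos: [0.4036, -0.2836, 0.2574]
tool_rot: [1.989, 0.42, -1.984]
contact_force: [0.4, 0.2, -0.1]
opening: 0.0597
t: 32.02
tool_pos: [0.4038, -0.2808, 0.252]
tool_rot: [1.985, 0.433, -1.99]
contact_force: [1.1, 0.5, 0.4]
opening: 0.0596
32.0167 [ 0.4038 -0.2808  0.252 ] 0.05964868329104938 [1.1 0.5 0.4]
t30 yel p1 (0.508, -0.0386) 82 [ 0.50508984 -0.03887557]
t30 grn p2 (0.5795, -0.0025) 80 [ 0.57950803 -0.00483764]
s30 yel p1 (0.508, -0.0386) 0 [nan nan]
s30 grn p2 (0.5795, -0.0025) 72 [ 0.57818786 -0.00829007]<stdin>:7: RuntimeWarning: Mean of empty slice.
  ret = ret.dtype.type(ret / rcount)
```

View pics/c30.png

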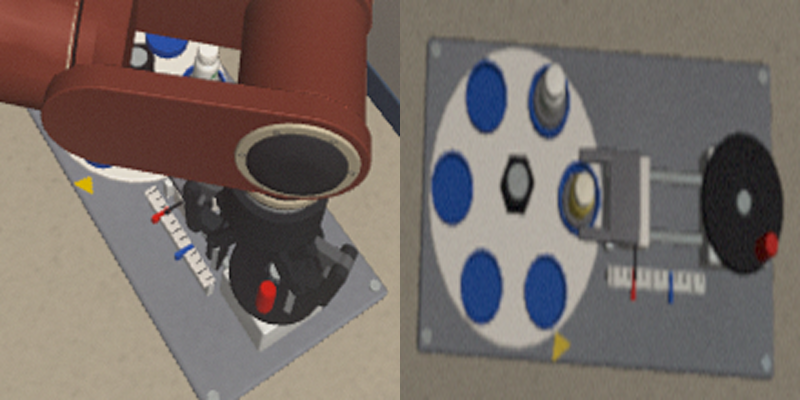

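View pics/w30.png

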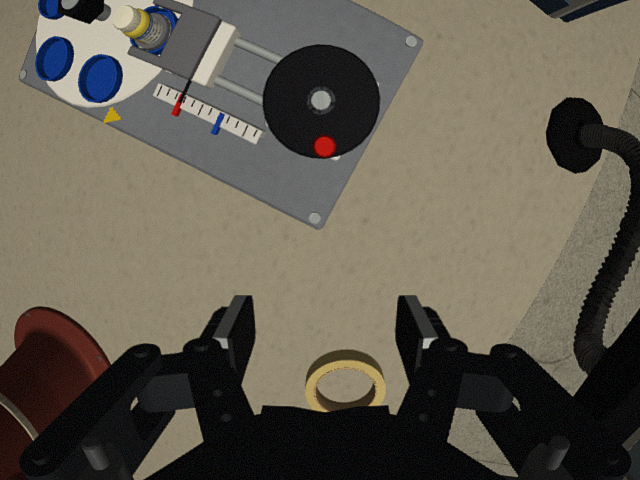

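```bash
python3 - <<'E'
from h import *
z=load('w30'); cv2.imwrite('pics/w30c.png',cv2.resize(z['p'][60:150,140:270],(0,0),fx=6,fy=6,interpolation=2)[:,:,::-1])
E
```

```text
(no output)
```

View pics/w30c.png

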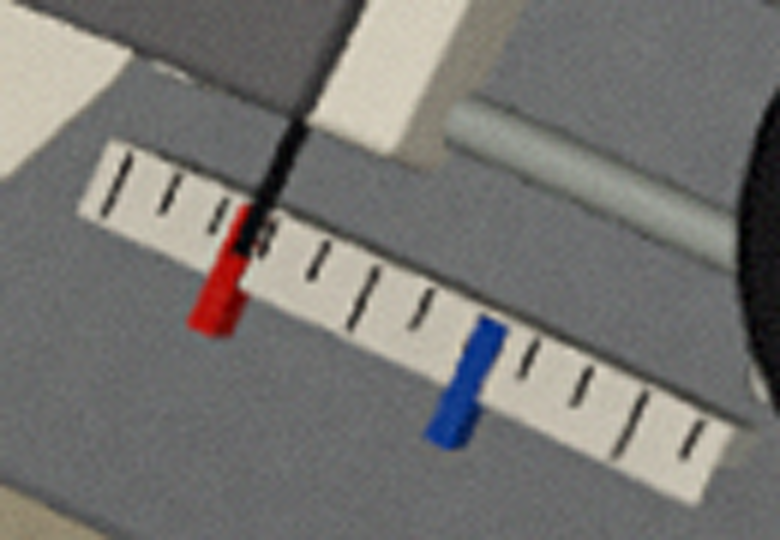

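```bash
python3 -c "
from station import *
print(finish_job()); print(get_obs()['t'])"
```

```text
the job is handed in; nothing more can be done
None
the job is handed in; nothing more can be done
```

I withdrew the head by its handwheel to the blue mark, then loaded the two vials that were there: green-banded first, then yellow. No lilac vial showed in any camera view. I turned the carousel one click counter-clockwise after each vial, cranked the head in to the red mark, and handed the job in at about 32 s.

- **Pointer:** the last close-up shows it about 1 to 1.5 mm from the middle of the red mark, inside the 4 mm limit. At the blue mark it looked to be within about 1 mm.
- **Yellow vial:** upright at place 1, measured 3 mm from the expected spot by the top camera. The side camera could not see it in the last check because the arm was in the way.
- **Green-banded vial:** upright at place 2. The top camera put it about 2 mm off and the side camera about 6 mm off, both under the 10 mm limit. The side camera's y readings came out about 2 to 6 mm lower than the other cameras' throughout the job.
- **Other things:** I kept the gripper clear of the white vial, the dropper bottle and the marker, and did not re-measure them at the end. The robot was clear of everything when I handed in.

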